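Turn the stave cup over and show its walnut stave under the bench lamp

ROBOT

A 6-joint arm with a two-finger parallel gripper is mounted at the origin on the work surface. World frame = base frame: x ahead of the robot, y to its left, z up, the work surface at z = 0. Lengths are in mm, angles in rad, forces in N, time in s.
With the tool pointing down it reaches from about 200 to 875 mm from the base axis. Payload 3.4 kg.
Tool frame: the origin (TCP) lies midway between the tips of the shut fingers; the grasp point (between the pads) lies env.grip_depth behind it (env.grip_depth is the distance from the TCP to the grasp point, in mm); x points along the fingers, z is the direction in which the jaws open and shut, and the axes are right-handed (so a half turn about x gives the same grasp; the last joint's range is limited). The gripper opens to 94 mm and grips with 3 to 60 N. Pads are 16 mm wide; open, the fingers measure 119 mm over their backs; the gripper's body (75 mm by 177 mm) begins 78 mm behind the grasp point.
Start: joints at [1.138, 0.276, 1.505, -0, 1.361, -0.121], TCP at [176.412, 547.306, 205.493] pointing down, gripper open.
Joint ranges: [-2.89, 2.89], [-0.75, 2.08], [0.22, 2.7], [-1.18, 4.32], [0.11, 2.71], [-2.7, 2.7]. Speed limits (rad/s): [2.57, 2.57, 3.14, 3.14, 3.14, 3.14].

INTERFACE

Orientations are given as a rotation vector (axis times angle).
In Python, from cell import state, snapshot, camera_params, env, models gives the robot as it stands.
- The arm moves only by the shell command python3 -m handwheel 'ROWS'. ROWS is JSON, a list that holds one entry, the list of rows, each a list of 7 numbers: the turn, a rotation vector about the world's x, y, z in degrees, then the shift along the world's x, y, z in cm, then the closure, from 0 (fully open) to 1 (shut). In form: [[[ax, ay, az, x, y, z, fingers], ...]]. A call has 1 to 20 rows; each row is the pose to reach, as a shift and turn from the pose commanded when the call began; what a row does not reach only later rows make up. A row lasts 1/10 s, in which the tool goes at most 50 mm and 8.59 degrees, less where a joint would pass 70% of its speed; a pose out of reach is approached as far as the arm can. A call with a gripper value outside its range is refused whole. The fingers move at their own pace and stop on an object; the grip force is fixed at half the most. Time passes only in rows, so rows that repeat a pose let the fingers close. It gives the time, the measured TCP pose, the force and the opening at its end, in the units of the state.
- state(): the state, without advancing time (a new reading comes with each control period).
- snapshot(name): name is "side" or "top"; returns (picture, depth): 400x640x3 uint8, blue, green, red; 400x640 float32, mm along the optical axis (not along the pixel's ray), 0 where there is no reading.
- camera_params(name): a dict with "mtx" (3x3 intrinsics, pixels), "D" ([k1, k2, p1, p2, k3] as OpenCV has them; the pictures are not rectified), "extrinsics" (4x4, takes a point from world to camera coordinates). Camera axes: x right, y down, z forward; pixel columns grow to the right and rows downward; lengths in mm; the calibration is good to about 2 mm. A picture is of the moment at which its call begins. camera_params takes no time and is no camera call.
- env.job_done(): hands the job in, once; it reports no verdict.
Trained networks look in the newest picture that a camera, given by its name, has taken for a name from the list of things; names that differ only in an ending like _2 or _b are one class to them, and where a whole thing is asked for, a point or a joint stands for the part that bears it (a point fixed in the world has none). Each returns a list of dicts, best first, with "conf" (0 to 1); they miss things now and then, are a little off and sometimes report something else, mostly with a low value. They report only what shows in the picture. A call takes as long as a camera call. They do not tell look-alikes from the thing itself.
- models.search_frame(thing, camera): "point" ([x, y, z] in mm, in world coordinates, good to about 4 mm: the middle of the surface that is visible of it).
- models.mark_of(thing, camera): "point" ([x, y, z] in mm, in world coordinates, good to about 4 mm: a listed point, or the origin of a listed thing).
The state is a dict: "t": time; "joint_positions": joint angles; "qvel": joint speeds; "effort": joint torques, N m; "tcp_pos": TCP position; "eef_rot": TCP orientation; "wrist_force": force on the tool from outside, world axes, zero at the start; "ft_torque": the same for the moment, N m; "finger_gap": finger opening in mm.
Only numpy, scipy, OpenCV 4.12 (cv2) and the standard library are available. Lean on these libraries where they do the work, as an engineer would, in place of code of your own. Each camera call takes 0.05 s, during which the arm holds its last target. There are 200 camera calls.

TASK

The glued-up wooden cup has dried standing on its rim: turn it over and stand it mouth-up in the middle of the cork pad under the lamp, with its dark walnut stave facing along the red pointer, ready to be inspected. Do not drop the cup or let it topple, do not hit the lamp, and leave everything else on the bench where it is.

Things in the scene. Friction and masses are not known exactly. Their poses are not given: they have to be found in the camera images.
- cup: Eight-sided wooden cup to turn over: seven pale staves, one dark. 60 mm across flats (each 25 mm wide), 85 mm tall, walls 6 mm, bottom 8 mm, about 130 g. Origin: centre of the OUTSIDE of its closed bottom; z points out of the mouth (down at the start: it stands on its rim); x points out through the dark stave; flats face every 45 degrees from x.
- stave (a point): Middle of the outer face of the cup's dark stave, 30 mm from the cup's axis and 42.5 mm from either end.
- pad: Round cork pad on the bench, 124 mm across, 8 mm thick, fixed. Origin: centre of its underside; x axis points along its red pointer. (Fixed equipment not listed, up to 210 mm high, stands only along the edges of the bench: more than 570 mm to the left or right of the robot's axis, or beyond 830 mm ahead.)
- mark (a point): Outer part of the red pointer on the pad's top, 55 mm from the pad's centre along the pad's x axis.
- lamp: Fixed bench lamp; its head hangs over the middle of the pad. Origin: on the bench, straight under the head (at the pad's centre); x points from there to the upright, 135 mm away on the side far from the robot (16 mm thick, 200 mm tall, foot 90 mm across, 14 mm high); a 14 mm thick arm runs at 200 mm height from the upright to the head.
- lamp_head (a point): Centre of the underside of the lamp head (yellow cone, 60 mm across, 37 mm tall), 155 mm above the bench.
- tin: Bystander: blue tin, 68 mm across, 75 mm tall. Origin: centre of its underside.
- glue: Bystander: yellow glue bottle, 56 mm across, 150 mm tall. Origin: centre of its underside.
- jar: Bystander: amber jar, 66 mm across, 95 mm tall. Origin: centre of its underside.
- tape: Bystander: blue roll of tape lying flat, 76 mm across, 24 mm high. Origin: centre of its underside.
- mallet: Bystander: carver's mallet standing on its head; head 100 mm across and 105 mm high, handle up to 220 mm. Origin: centre of its underside.
- chisel: Bystander: chisel lying on the bench, from 130 mm behind (wooden handle, 28 mm thick) to 110 mm ahead (blade tip, 24 mm wide) of its origin along its x axis. Origin at bench height.
- offcut: Bystander: pale wood offcut, 75 (x) by 45 (y) by 28 mm high. Origin: centre of its underside.
- gauge: Bystander: marking gauge, dark block 50 (x) by 22 (y) by 60 mm high with a brass screw up to 72 mm, and a pale bar 18 mm thick along y from -55 to +75 mm. Origin: centre of the block's underside.
Things that resemble listed ones, but are neither listed nor needed, are in the scene too. Leave any pink or purple look-alike of the cup alone. Of the things that look like the pad, the smallest one is meant.

How it is judged:
By the outcome, as a careful person would: the job done as asked, in the order asked, and still so for the second after the job is handed in, with the robot touching nothing.
It also fails if it takes over 67 s, if anything falls off the work surface, if the arm or the gripper's body presses on something with over 40 N, if the wrist force passes 120 N, or if a joint passes its speed limit or range.

## Working session

There is one attempt and no reset: what is moved stays moved. The work goes in short steps, Python scripts to look and compute and a shell command to move; the robot and the scene stay as the last step left them, time stands still between calls to the robot, and variables do not carry over. Pictures are saved under pics/ and viewed, about 8 in all and at most 12, crops included, and the job is handed in when it is done.

```bash
ls; mkdir -p pics; python3 - <<'E'
from cell import state, snapshot, camera_params, env, models
import cv2,numpy as np
s=state();print(s['t'],s['tcp_pos'],s['eef_rot'],s['finger_gap'],env.grip_depth)
for c in('side','top'):
    im,d=snapshot(c);cv2.imwrite(f'pics/{c}0.png',im);np.save(f'pics/{c}0d.npy',d)
    P=camera_params(c);E=np.array(P['extrinsics']);print(c,-E[:3,:3].T@E[:3,3],P['mtx'])
    for t in('cup','stave','pad','mark','lamp','lamp_head'):
        print(t,[(np.round(r['point']).tolist(),round(r['conf'],2)) for r in models.mark_of(t,c)])
for t in('tin','glue','jar','tape','mallet','chisel','offcut','gauge'):
    print(t,[(np.round(r['point']).tolist(),round(r['conf'],2)) for r in models.mark_of(t,'top')])
E
```

```text
pics
0.0 [176.16115998 546.77637182 204.60650955] [-0.97748749  1.34233429  0.97602281] 94.14909424319977 18.8
side [  450.24579053 -1061.58657786   724.92098502] [[414.64346383   0.         318.21935588]
 [  0.         414.64346383 200.79983421]
 [  0.           0.           1.        ]]
cup [([334.0, -171.0, 83.0], 0.76), ([341.0, -282.0, 82.0], 0.76)]
stave [([327.0, -143.0, 40.0], 0.89), ([369.0, -265.0, 43.0], 0.68), ([421.0, -173.0, 39.0], 0.64)]
pad [([327.0, 95.0, 1.0], 0.8), ([516.0, 241.0, -2.0], 0.72), ([676.0, 400.0, 3.0], 0.55)]
mark [([466.0, 214.0, 7.0], 0.87), ([261.0, 65.0, 6.0], 0.59), ([602.0, 394.0, 13.0], 0.56)]
lamp []
lamp_head []
top [ 313.38647881   31.65616812 1427.68102602] [[508.42047218   0.         321.43418992]
 [  0.         508.42047218 197.76405191]
 [  0.           0.           1.        ]]
cup [([334.0, -284.0, 84.0], 0.76), ([448.0, -176.0, 85.0], 0.75), ([333.0, -174.0, 86.0], 0.62)]
stave [([333.0, -145.0, 42.0], 0.79), ([368.0, -264.0, 42.0], 0.7), ([700.0, 70.0, 0.0], 0.66), ([420.0, -176.0, 36.0], 0.61)]
pad [([513.0, 235.0, -2.0], 0.77), ([676.0, 403.0, -0.0], 0.65)]
mark [([609.0, 395.0, 9.0], 0.73), ([515.0, 236.0, 151.0], 0.71), ([261.0, 67.0, 8.0], 0.67), ([466.0, 219.0, 12.0], 0.59)]
lamp [([405.0, 457.0, 2.0], 0.54)]
lamp_head [([514.0, 234.0, 151.0], 0.76)]
tin [([453.0, -326.0, -2.0], 0.83), ([420.0, -176.0, 40.0], 0.37)]
glue [([593.0, -128.0, -1.0], 0.98)]
jar [([615.0, -282.0, 2.0], 0.69), ([404.0, 458.0, 1.0], 0.62)]
tape [([536.0, -233.0, 0.0], 0.93)]
mallet [([773.0, -49.0, -0.0], 0.91), ([536.0, -232.0, 1.0], 0.39)]
chisel [([696.0, 68.0, -0.0], 0.71), ([517.0, 237.0, 150.0], 0.63)]
offcut [([467.0, 222.0, 9.0], 0.4)]
gauge []
```

View pics/top0.png

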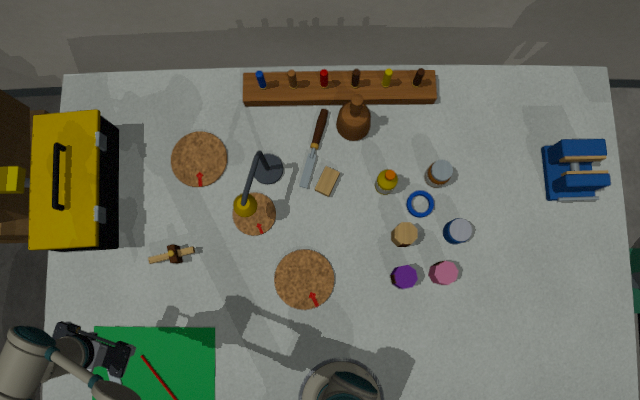

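View pics/side0.png

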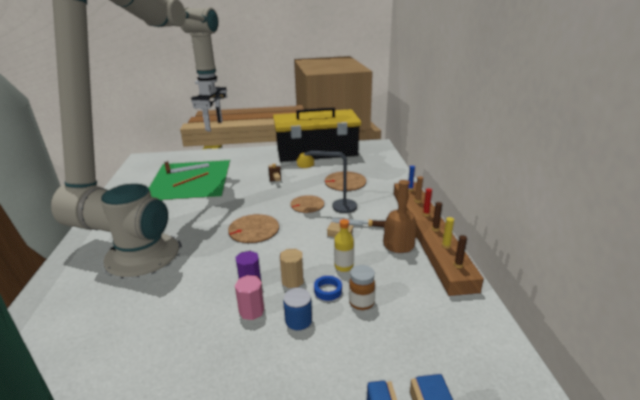

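```bash
cat > h.py <<'E'
from cell import state, snapshot, camera_params, env, models
import cv2,numpy as np
from scipy.spatial.transform import Rotation as R
def cloud(c,d):
    P=camera_params(c);E=np.array(P['extrinsics']);K=np.array(P['mtx']);D=np.array(P['D'],float)
    v,u=np.mgrid[:400,:640];uv=np.stack([u,v],-1).reshape(-1,1,2).astype(float)
    n=cv2.undistortPoints(uv,K,D).reshape(400,640,2)
    p=np.dstack([n*d[...,None],d]);w=(p-E[:3,3])@E[:3,:3]
    w[d==0]=np.nan;return w
def proj(c,p):
    P=camera_params(c);E=np.array(P['extrinsics'])
    return cv2.projectPoints(np.atleast_2d(p).astype(float),cv2.Rodrigues(E[:3,:3])[0],E[:3,3],np.array(P['mtx']),np.array(P['D'],float))[0][:,0]
def top_z(c,z): # world xy of each pixel on plane z
    P=camera_params(c);E=np.array(P['extrinsics']);K=np.array(P['mtx']);D=np.array(P['D'],float)
    v,u=np.mgrid[:400,:640];n=cv2.undistortPoints(np.stack([u,v],-1).reshape(-1,1,2).astype(float),K,D).reshape(400,640,2)
    r=np.dstack([n,np.ones((400,640))])@E[:3,:3];o=-E[:3,:3].T@E[:3,3]
    return o+r*((z-o[2])/r[...,2])[...,None]
E
python3 - <<'E'
from h import *
T=cv2.imread('pics/top0.png');S=cv2.imread('pics/side0.png')
w=cloud('top',np.load('pics/top0d.npy'));ws=cloud('side',np.load('pics/side0d.npy'))
# cup top
m=(abs(w[...,2]-85)<6)&(np.hypot(w[...,0]-448,w[...,1]+176)<45)
pts=top_z('top',85)[m][:,:2];c=pts.mean(0)
(cc,rad)=cv2.minEnclosingCircle(pts.astype(np.float32))
print('cup',c,cc,rad,m.sum(),np.nanmedian(w[m][:,2]))
# octagon phase by support fit
best=max(np.arange(0,45,1),key=lambda a:-sum(abs(np.percentile((pts-c)@[np.cos(np.radians(a+45*k)),np.sin(np.radians(a+45*k))],99)-29.5) for k in range(8)));print('phase',best)
# pads: red pointer
hsv=cv2.cvtColor(T,cv2.COLOR_BGR2HSV);P8=top_z('top',8)
red=((hsv[...,0]<6)|(hsv[...,0]>174))&(hsv[...,1]>150)&(hsv[...,2]>90)&(np.hypot(P8[...,0]-515,P8[...,1]-236)<70)
q=P8[red][:,:2];print('red',len(q),q.mean(0),q.min(0),q.max(0));np.set_printoptions(suppress=True,precision=1)
cork=(abs(w[...,2]-8)<6)&(np.hypot(P8[...,0]-515,P8[...,1]-236)<85)&(hsv[...,1]>70)
qq=P8[cork][:,:2].astype(np.float32);print('pad',cv2.minEnclosingCircle(qq),cork.sum())
s=state();Rm=R.from_rotvec(s['eef_rot']).as_matrix();print(Rm)
# tool local cloud
for nm,W in(('side',ws),('top',w)):
    L=(W-s['tcp_pos'])@Rm
    for a in range(-400,20,25):
        k=(L[...,0]>a)&(L[...,0]<a+25)&(abs(L[...,1])<160)&(abs(L[...,2])<160)
        if k.sum()>3: print(nm,a,k.sum(),np.percentile(L[k],[2,98],axis=0)[:,1:].ravel())
cr=[cv2.resize(T[195:285,370:470],(400,360),interpolation=3),cv2.resize(T[125:260,225:375],(400,360),interpolation=3)]
cr2=[cv2.resize(S[230:340,230:350],(400,240),interpolation=3),cv2.resize(S[0:150,90:290],(400,240),interpolation=3)]
cv2.imwrite('pics/crop1.png',np.vstack([np.hstack(cr),np.hstack(cr2)]))
E
```

```text
cup [ 447.96409821 -176.53499069] (447.8589782714844, -177.5929718017578) 32.45572280883789 412 85.66020520538146
phase 28
red 29 [475.2232331  221.72574763] [460.42868677 214.68514094] [486.0434491  229.04438112]
pad ((515.8081665039062, 238.2566375732422), 61.34355163574219) 995
[[ 0.  -1.   0.3]
 [ 0.   0.3  1. ]
 [-1.  -0.   0. ]]
side -400 255 [-64.8 -79.9  42.1  22.5]
side -375 265 [-63.1 -44.9  58.4  14. ]
side -350 156 [-50.  -42.3  30.7   1.3]
side -325 149 [-32.8 -40.5  26.1   6.9]
side -300 149 [-33.7 -39.8  26.7   2.9]
side -275 138 [-33.3 -42.4  25.6   4.7]
side -250 148 [-34.9 -42.3  30.2   5.6]
side -225 126 [-34.4 -42.4  26.8   3.1]
side -200 161 [-34.4 -46.3  31.3   7.5]
side -175 110 [-21.9 -49.8  25.5  13.5]
side -150 248 [-33.1 -94.4  30.   77.3]
side -125 229 [-33.3 -91.3  32.8  74. ]
side -100 86 [-31.4 -87.1  28.5  69.5]
side -75 70 [ -9.9 -66.9  13.1  53. ]
side -50 72 [-10.3 -65.7  11.   53.8]
side -25 64 [ -9.8 -64.2  12.7  58.6]
top -400 397 [-68.1 -42.7  44.8  25.7]
top -375 165 [-62.7 -38.3  44.1 -13.8]
top -350 70 [-13.2 -38.1  24.3 -26.8]
top -325 102 [-33.3 -34.9  22.2 -11.8]
top -300 154 [-35.  -33.5  22.5   5.4]
top -275 174 [-36.  -35.4  19.3  10.3]
top -250 207 [-36.3 -36.    8.3  18.2]
top -225 126 [-37.1 -36.8  11.2   6.2]
top -200 382 [-37.2 -41.   24.3  10.2]
top -175 105 [-23.4 -41.7  17.8 -32.9]
top -150 1000 [-34.4 -88.3  30.1  85.8]
top -125 331 [-35.2 -85.8  23.8  74.8]
top -100 7 [-34.2 -80.3  29.   61.6]
top -75 5 [-10.1  46.3  -7.4  55.3]
top -50 12 [-10.5 -60.5   7.2  55.3]
top -25 42 [-11.  -59.9   8.8  56.8]
```

View pics/crop1.png

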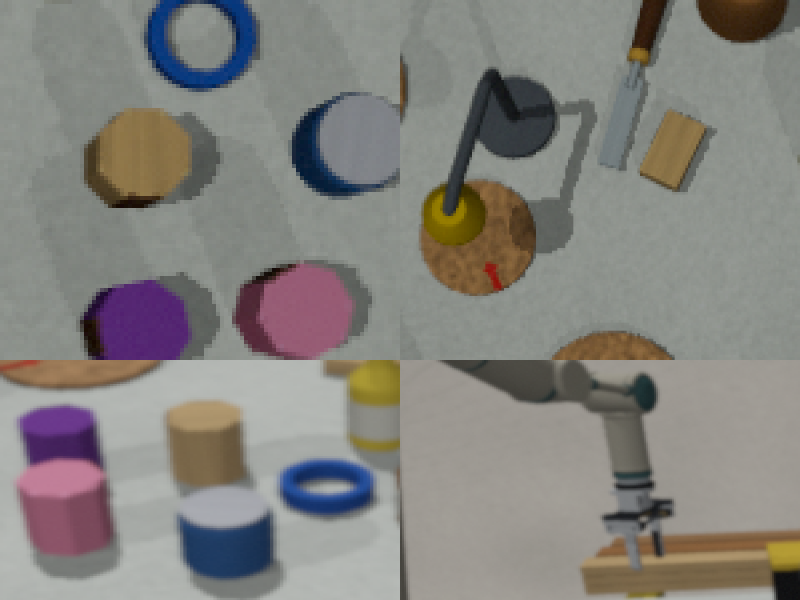

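```bash
python3 - <<'E'
from h import *
np.set_printoptions(suppress=True,precision=3)
T=cv2.imread('pics/top0.png');w=cloud('top',np.load('pics/top0d.npy'))
# colour-based: top face outline using subpixel rendering of octagon on z=85, IoU vs mask of top face (bright pale)
P=top_z('top',85);reg=np.hypot(P[...,0]-448,P[...,1]+177)<50
V=T.astype(int);pale=reg&(V[...,2]-V[...,0]>50)&(V[...,2]>140)&(w[...,2]>78)
print(pale.sum())
pp=P[...,:2]
def soft(cx,cy,a):
    s=np.max([(pp[...,0]-cx)*np.cos(a+k*np.pi/4)+(pp[...,1]-cy)*np.sin(a+k*np.pi/4) for k in range(8)],0)
    return 1/(1+np.exp((s-30)/.8))
r=min(((np.sum((soft(cx,cy,np.radians(a))-pale)[reg]**2),cx,cy,a) for cx in np.arange(446,450.1,1) for cy in np.arange(-179,-173,1) for a in range(0,45,3)))
print(r)
dark=reg&(V.sum(-1)<150)
v,u=np.nonzero(dark);print('dark px',list(zip(u,v))[:40])
for k in range(8):
    a=np.radians(r[3]+45*k);print(r[3]+45*k,proj('top',[r[1]+30*np.cos(a),r[2]+30*np.sin(a),60])[0])
s=state();M=R.from_rotvec(s['eef_rot']).as_matrix();q=s['joint_positions']
print(np.degrees(np.arctan2(M[1,2],M[0,2])),np.degrees(q))
# station + mat heights
for n,(x,y) in dict(station=(285,-490),mat=(150,450)).items():
    k=np.hypot(w[...,0]-x,w[...,1]-y)<90;print(n,k.sum(),np.nanpercentile(w[k][:,2],[1,50,99]))
E
```

```text
103
(np.float64(296.19200221326014), np.float64(449.0), np.int64(-176), 42)
dark px [(np.int64(402), np.int64(244)), (np.int64(403), np.int64(244)), (np.int64(404), np.int64(244)), (np.int64(405), np.int64(244)), (np.int64(406), np.int64(244)), (np.int64(407), np.int64(244)), (np.int64(408), np.int64(244)), (np.int64(409), np.int64(244)), (np.int64(398), np.int64(245)), (np.int64(399), np.int64(245)), (np.int64(400), np.int64(245)), (np.int64(401), np.int64(245)), (np.int64(402), np.int64(245)), (np.int64(403), np.int64(245)), (np.int64(404), np.int64(245)), (np.int64(405), np.int64(245)), (np.int64(406), np.int64(245)), (np.int64(407), np.int64(245)), (np.int64(408), np.int64(245)), (np.int64(398), np.int64(246)), (np.int64(399), np.int64(246)), (np.int64(400), np.int64(246)), (np.int64(401), np.int64(246)), (np.int64(402), np.int64(246)), (np.int64(403), np.int64(246)), (np.int64(404), np.int64(246)), (np.int64(405), np.int64(246)), (np.int64(406), np.int64(246))]
42 [396.328 225.391]
87 [392.938 233.068]
132 [396.03  241.027]
177 [403.816 244.577]
222 [411.706 241.614]
267 [415.055 233.903]
312 [411.93  225.985]
357 [404.185 222.469]
72.13313767233562 [65.202 15.808 86.223  0.001 77.961 -6.931]
station 3140 [-6.719  0.363  7.333]
mat 8113 [ -3.55  348.074 669.314]<stdin>:11: RuntimeWarning: overflow encountered in exp
```

```bash
python3 -m handwheel '[[[0,0,18,27.2,-72.3,2,0],[0,0,18,27.2,-72.3,2,0],[0,0,18,27.2,-72.3,2,0],[0,0,18,27.2,-72.3,2,0],[0,0,18,27.2,-72.3,2,0],[0,0,18,27.2,-72.3,2,0],[0,0,18,27.2,-72.3,2,0],[0,0,18,27.2,-72.3,2,0],[0,0,18,27.2,-72.3,2,0],[0,0,18,27.2,-72.3,2,0],[0,0,18,27.2,-72.3,2,0],[0,0,18,27.2,-72.3,2,0],[0,0,18,27.2,-72.3,2,0],[0,0,18,27.2,-72.3,2,0],[0,0,18,27.2,-72.3,2,0],[0,0,18,27.2,-72.3,2,0],[0,0,18,27.2,-72.3,2,0],[0,0,18,27.2,-72.3,2,0],[0,0,18,27.2,-72.3,2,0],[0,0,18,27.2,-72.3,2,0]]]'; python3 -c "
from h import *
s=state();print(s['joint_positions'].tolist() if hasattr(s['joint_positions'],'tolist') else s['joint_positions'])
im,d=snapshot('side');cv2.imwrite('pics/s1.png',cv2.resize(im[150:350,180:400],(770,590),interpolation=3))
im,d=snapshot('top')
for c in('side','top'):
  for t in('cup','stave'):
    print(c,t,[(np.round(r['point']).tolist(),round(r['conf'],2)) for r in models.mark_of(t,c)])"
```

```text
t: 3.1
tcp_pos: [447.9, -174.3, 225.7]
eef_rot: [-1.212, 1.207, 1.212]
wrist_force: [0.4, 0.6, 0.1]
finger_gap: 94.2
[-0.5162316822682889, 0.12100122439492257, 1.6573263422657318, 0.0003754487727983107, 1.3634338366132146, -2.0910573519629856]
side cup [([452.0, -178.0, 86.0], 0.94), ([337.0, -174.0, 85.0], 0.89), ([340.0, -280.0, 85.0], 0.58), ([604.0, 29.0, -2.0], 0.25)]
side stave [([367.0, -264.0, 42.0], 0.95), ([328.0, -142.0, 42.0], 0.9), ([418.0, -175.0, 38.0], 0.61)]
top cup [([330.0, -172.0, 87.0], 0.96), ([339.0, -285.0, 81.0], 0.91), ([448.0, -179.0, 84.0], 0.52)]
top stave [([365.0, -264.0, 41.0], 0.93), ([329.0, -147.0, 45.0], 0.88), ([416.0, -177.0, 40.0], 0.51)]
```

```bash
python3 -m handwheel '[[[0,0,0,0,-0.25,-5,0],[0,0,0,0,-0.25,-10,0],[0,0,0,0,-0.25,-15,0],[0,0,0,0,-0.25,-18,0],[0,0,0,0,-0.25,-19.3,0],[0,0,0,0,-0.25,-19.3,0],[0,0,0,0,-0.25,-19.3,1],[0,0,0,0,-0.25,-19.3,1],[0,0,0,0,-0.25,-19.3,1],[0,0,0,0,-0.25,-19.3,1],[0,0,0,0,-0.25,-19.3,1],[0,0,0,0,-0.25,-19.3,1],[0,0,0,0,-0.25,-19.3,1],[0,0,0,0,-0.25,-19.3,1]]]'; python3 -c "
from h import *
im,d=snapshot('side');cv2.imwrite('pics/s2.png',cv2.resize(im[0:350,0:400],(685,600),interpolation=3))
im,d=snapshot('top');w=cloud('top',d)
cv2.imwrite('pics/t2.png',im)
for n,(x,y) in dict(mat=(100,450),mat2=(20,450),st=(400,290)).items():
    k=np.hypot(w[...,0]-x,w[...,1]-y)<70;print(n,k.sum(),np.nanpercentile(w[k][:,2],[1,50,99]) if k.any() else '')"
```

```text
t: 4.8
tcp_pos: [448.8, -178.2, 33.2]
eef_rot: [-1.211, 1.208, 1.21]
wrist_force: [-0.6, 1.2, 6.5]
finger_gap: 60.1
mat 2005 [-3.7015342   3.48635075 12.50119562]
mat2 1313 [-3.62733597  3.47038909 13.78061194]
st 1911 [-6.47602989  0.56716437  7.82127607]
```

View pics/s2.png

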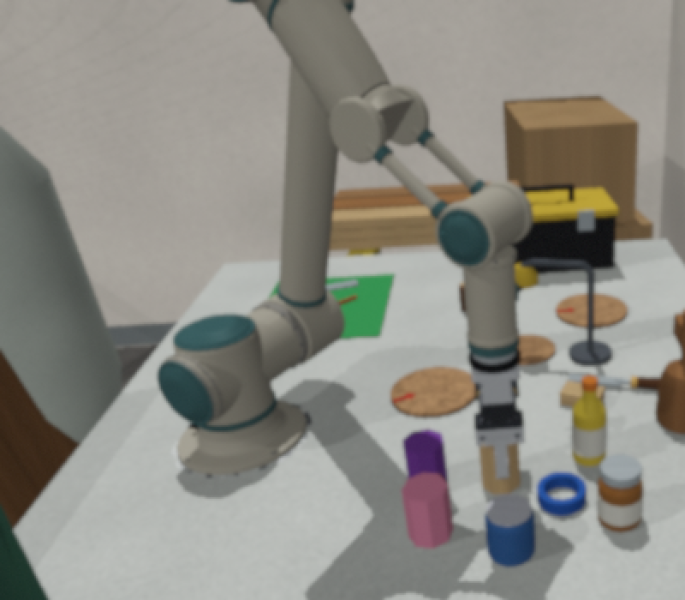

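View pics/t2.png

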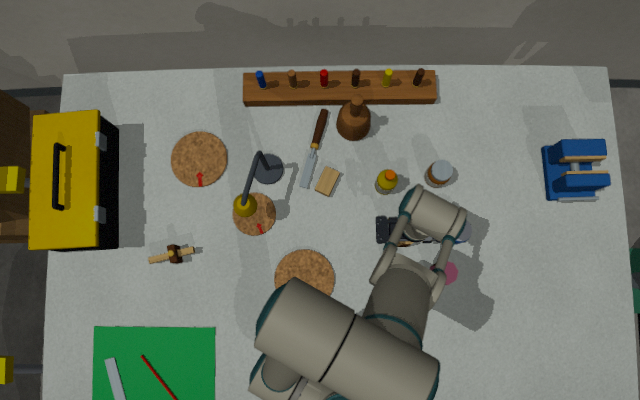

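```bash
python3 -m handwheel '[[[0,0,0,0,0,3,1],[0,0,0,0,0,8,1],[0,0,0,0,0,13,1],[0,0,0,0,0,18,1],[0,0,0,0,0,22,1],[7,-4,0,0,0,22,1],[14,-8,0,0,0,22,1],[20.8,-12,0,0,0,22,1],[20.8,-12,0,0,0,22,1],[20.8,-12,0,0,0,22,1]]]'; python3 -c "
from h import *
s=state();print(np.round(s['joint_positions'],4).tolist(),s['tcp_pos'],s['eef_rot'],s['finger_gap'],s['wrist_force'])"
```

```text
t: 5.9
tcp_pos: [447.7, -178.9, 251.8]
eef_rot: [-1.032, 0.796, 1.207]
wrist_force: [-0.5, -0.2, -1.4]
finger_gap: 60.4
[-0.852, 0.1333, 1.6613, 0.3949, 1.4964, -2.4818] [ 447.71724474 -178.88797518  251.77400803] [-1.03166615  0.7961954   1.20723973] 60.38145217044229 [-0.47860073 -0.2180847  -1.37661724]
```

```bash
cat > fk.py <<'E'
import numpy as np
from scipy.spatial.transform import Rotation as R
from scipy.optimize import least_squares
rz=lambda a:R.from_euler('z',a).as_matrix(); ry=lambda a:R.from_euler('y',a).as_matrix()
C=np.array([[0,1,0],[0,0,1],[1,0,0]],float) # tool x->z, tool y->x, z->y
def fk(q,p,full=False):
    H,L1,L2,L3,d=p[:5]; A=rz(q[0]);F=A@ry(q[1]+q[2]);G=F@rz(q[3])@ry(q[4])
    el=A@[0,d,H]+A@ry(q[1])@[0,0,L1]; W=el+F@[0,0,L2]; T=W+G@[0,0,L3]
    Rt=G@rz(q[5])@C
    return (T,Rt,W,el) if full else (T,Rt)
LO=np.array([-2.89,-.75,.22,-1.18,.11,-2.7]);HI=np.array([2.89,2.08,2.7,4.32,2.71,2.7])
D=[([1.138,.2759,1.5049,0,1.3607,-.12097],[176.2,546.8,204.6],[-.97748749,1.34233429,.97602281]),
([-.51623,.1210,1.65733,.00038,1.36343,-2.09106],[447.9,-174.3,225.7],[-1.212,1.207,1.212]),
([-.852,.1333,1.6613,.3949,1.4964,-2.4818],[447.7,-178.9,251.8],[-1.03166615,.7961954,1.20723973])]
def P():
    f=lambda p:np.concatenate([(fk(q,p)[0]-t) for q,t,_ in D]+[[.02*(p[3]-400)]])
    return least_squares(f,[130,627,409,400,69]).x
if __name__=='__main__':
    p=P();print(p)
    for q,t,o in D:
        T,Rt=fk(q,p);print(T-t,R.from_matrix(Rt.T@R.from_rotvec(o).as_matrix()).as_rotvec())
E
python3 fk.py
```

```text
[ 76.41678299 628.79419168 408.00601741 391.17789783  69.26484487]
[0.14109381 0.03045206 0.59798425] [1.57074615e+00 1.30424314e-03 1.65972956e-03]
[-0.46455966  0.16129799 -0.33283175] [ 1.57086095e+00  2.88390179e-04 -3.13771908e-05]
[ 0.4141778  -0.16305271 -0.26515254] [ 1.57084636e+00  1.81905523e-05 -1.47719447e-05]
```

```bash
cat >> fk.py <<'E'
C=C@R.from_euler('x',90,degrees=True).as_matrix()
def ik(T,Rt,p,q0):
    def f(q):
        t,r=fk(q,p);return np.concatenate([(t-T)/100,R.from_matrix(r.T@Rt).as_rotvec()*2])
    best=None
    for s in range(12):
        g=np.clip(np.array(q0)+(np.random.randn(6)*.5*(s>0)),LO+.01,HI-.01)
        r=least_squares(f,g,bounds=(LO,HI))
        if best is None or r.cost<best.cost-1e-6: best=r
        if best.cost<1e-7: break
    return best.x,best.cost
def pose(az,pitch,sgn): # tool dir azimuth, pitch down (deg), jaw = sgn*left of tool
    a,e=np.radians(az),np.radians(pitch)
    x=np.array([np.cos(a)*np.cos(e),np.sin(a)*np.cos(e),-np.sin(e)]);z=sgn*np.array([-np.sin(a),np.cos(a),0])
    return np.c_[x,np.cross(z,x),z]
def info(q,p):
    T,Rt,W,el=fk(q,p,True);G=rz(q[0])@ry(q[1]+q[2])@rz(q[3]);ax=G[:,1]
    low=W[2]-65*abs(ax[2])-45*np.sqrt(1-ax[2]**2)
    return np.round(q,2),'W',W.round(),'el',el.round(),'ax',ax.round(2),'low',low.round()
E
cat > plan.py <<'E'
from fk import *
from cell import state
np.random.seed(0);p=P();s=state();q=np.array(s['joint_positions'])
print(fk(q,p)[0]-s['tcp_pos'],R.from_matrix(fk(q,p)[1].T@R.from_rotvec(s['eef_rot']).as_matrix()).as_rotvec())
gd=18.8
for S in((330,-460),(300,-430),(360,-450)):
    S=np.array(S)
    print('S',S)
    for nm,az,pi,sg,c in(('down',0,89.9,1,[*S,50]),('hor+',0,0,1,[*S,46]),('hor-',0,0,-1,[*S,46]),('pit+',0,45,1,[*S,60]),('pit-',0,45,-1,[*S,60])):
        Rt=pose(az,pi,sg);T=np.array(c)+gd*Rt[:,0];q0=[-1.5,.8,2.1,.5,1.6,0]
        x,cost=ik(T,Rt,p,q0);print(nm,round(cost,6),*info(x,p))
for be in(22.5,67.5):
  for pi in(30,38,45):
    for sg in(1,-1):
        Rt=pose(be,pi,sg);T=np.array([515.5,237,68])+gd*Rt[:,0]
        x,cost=ik(T,Rt,p,[.3,.8,2.1,.5,1.6,0]);print(be,pi,sg,round(cost,6),*info(x,p))
E
python3 plan.py; python3 - <<'E'
from h import *
im,d=snapshot('side');w=cloud('side',d)
print('proj',proj('side',[[-42,-460,0],[-100,-460,0],[330,-460,0]]))
k=(abs(w[...,0]+20)<110)&(abs(w[...,1]+460)<100);print(k.sum(),np.nanpercentile(w[k][:,2],[1,50,99]) if k.any() else '')
# wrist barrel dims
s=state();M=R.from_rotvec(s['eef_rot']).as_matrix()
import fk;q=s['joint_positions'];p=fk.P();W=fk.fk(q,p,True)[2];G=fk.rz(q[0])@fk.ry(q[1]+q[2])@fk.rz(q[3])
it,dt=snapshot('top');
for n,ww in(('side',w),('top',cloud('top',dt))):
    L=(ww-W)@G  # z along forearm, y j5 axis
    k=(abs(L[...,1])<100)&(np.hypot(L[...,0],L[...,2])<75);rr=np.hypot(L[...,0],L[...,2])
    for a in range(-100,100,20):
        kk=k&(L[...,1]>a)&(L[...,1]<a+20)
        if kk.sum()>5:print(n,a,kk.sum(),np.percentile(rr[kk],[10,50,90]).round())
E
```

```text
[ 0.41043911 -0.18324196 -0.25170902] [-8.60966287e-17 -8.32667268e-17 -5.31246744e-17]
S [ 330 -460]
down 0.0 [-1.07  0.38  1.82  0.    0.94 -2.64] W [ 329. -460.  422.] el [ 171. -170.  661.] ax [0.88 0.48 0.  ] low 377.0
hor+ 0.0 [-1.81  0.93  2.33  1.33  1.54  1.46] W [ -42. -460.   46.] el [ -54. -507.  451.] ax [ 0.   -0.99 -0.11] low -6.0
hor- 0.0 [-1.81  0.93  2.33  1.33  1.54 -1.69] W [ -42. -460.   46.] el [ -54. -507.  451.] ax [ 0.   -0.99 -0.11] low -6.0
pit+ 0.0 [-1.58  0.38  2.17  1.06  0.95  2.33] W [  67. -460.  323.] el [  68. -231.  661.] ax [ 0.49 -0.72  0.49] low 252.0
pit- 0.0 [-1.58  0.38  2.17  1.06  0.95 -0.81] W [  67. -460.  323.] el [  68. -231.  661.] ax [ 0.49 -0.72  0.49] low 252.0
S [ 300 -430]
down 0.0 [-1.1   0.32  1.91  0.    0.91 -2.67] W [ 299. -430.  422.] el [ 152. -144.  673.] ax [0.89 0.46 0.  ] low 377.0
hor+ 0.0 [-1.9   0.94  2.39  1.25  1.51  1.39] W [ -72. -430.   46.] el [ -97. -504.  447.] ax [ 0.   -0.98 -0.18] low -10.0
hor- 0.0 [-1.9   0.94  2.39  1.25  1.51 -1.75] W [ -72. -430.   46.] el [ -97. -504.  447.] ax [ 0.   -0.98 -0.18] lo
[... 2170 characters left out ...]
.83  2.36] W [415.  -6. 331.] el [200.  34. 676.] ax [0.84 0.2  0.5 ] low 260.0
67.5 45 -1 0.0 [-0.18  0.31  2.27  1.22  0.83 -0.78] W [415.  -6. 331.] el [200.  34. 676.] ax [0.84 0.2  0.5 ] low 260.0
proj [[ 60.12987106 386.32255891]
 [ 31.11460718 388.70386401]
 [242.6291143  370.60241717]]
4439 [-4.05841282 -0.83824448  2.40205834]
side -80 636 [13. 27. 37.]
side -60 777 [37. 42. 45.]
side -40 869 [38. 40. 65.]
side -20 801 [38. 40. 63.]
side 0 716 [38. 40. 58.]
side 20 645 [37. 39. 43.]
side 40 349 [41. 42. 44.]
top -60 491 [40. 42. 62.]
top -40 668 [37. 39. 52.]
top -20 622 [37. 39. 48.]
top 0 598 [37. 39. 41.]
top 20 644 [37. 39. 67.]
top 40 1011 [33. 41. 58.]
top 60 599 [10. 22. 31.]
```

```bash
cat > plan2.py <<'E'
from fk import *
from cell import state
np.random.seed(0);p=P();gd=18.8
S=np.array([327,95.]);S5=[*S,51]
def show(nm,az,pi,sg,c,q0):
    Rt=pose(az,pi,sg);T=np.array(c)+gd*Rt[:,0];x,cost=ik(T,Rt,p,q0);print(nm,az,pi,sg,round(cost,6),*info(x,p));return x
q=show('down',-77.5,89.9,1,[*S,58],[0,0,1.6,0,1.5,0])
q=show('down',-77.5,89.9,-1,[*S,58],[0,0,1.6,0,1.5,0])
for a in(-70,-77.5,-85):
    for sg in(1,-1):
        show('hor',a,0,sg,S5,[.9,.9,2.3,-.8,1.6,0])
        for pi in(20,45):show('pit',a,pi,sg,[*S,68],[.9,.5,2.1,-.8,1.6,0])
for n in(1,2,3,4,5):
    show('pitN',-77.5+45*n,45,1,[*S,68],[0,.5,2.1,.8,1.,0])
E
python3 plan2.py
```

```text
down -77.5 89.9 1 0.0 [ 0.08  0.05  2.26 -0.    0.83 -0.14] W [327.  96. 430.] el [ 26.  72. 704.] ax [-0.08  1.   -0.  ] low 385.0
down -77.5 89.9 -1 0.031577 [-0.07  0.03  2.29  0.15  0.82  2.7 ] W [320.  47. 427.] el [ 23.  68. 705.] ax [0.17 0.98 0.11] low 375.0
hor -70 0 1 0.0 [ 1.01  0.92  2.26 -0.91  1.55  1.6 ] W [200. 445.  51.] el [208. 459. 459.] ax [-0.94 -0.34  0.03] low 4.0
pit -70 20 1 0.0 [ 0.97  0.62  2.27 -0.89  1.38  1.36] W [207. 424. 195.] el [149. 338. 590.] ax [-0.94 -0.27 -0.2 ] low 138.0
pit -70 45 1 0.0 [ 0.8   0.31  2.27 -0.78  1.12  1.  ] W [237. 342. 331.] el [ 84. 185. 675.] ax [-0.92  0.07 -0.38] low 265.0
hor -70 0 -1 0.0 [ 1.01  0.92  2.26 -0.91  1.55 -1.54] W [200. 445.  51.] el [208. 459. 459.] ax [-0.94 -0.34  0.03] low 4.0
pit -70 20 -1 0.0 [ 0.97  0.62  2.27 -0.89  1.38 -1.78] W [207. 424. 195.] el [149. 338. 590.] ax [-0.94 -0.27 -0.2 ] low 138.0
pit -70 45 -1 0.0 [ 0.8   0.31  2.27 -0.78  1.12 -2.14] W [237. 342. 331.] el [ 84. 185. 675.] ax [-0.92  0.07 -0.38] low 265.0
hor -77.5 0 1 0.0 [ 0.94  0.92  2.18 -0.85  1.6   1.54] W [246. 459.  51.]
[... 1413 characters left out ...]
01. 663.] ax [-0.89  0.28 -0.35] low 266.0
pitN -32.5 45 1 0.003563 [ 0.87  0.11  2.54 -1.18  0.84  0.86] W [115. 244. 341.] el [ -8.  98. 701.] ax [-0.82 -0.38 -0.43] low 272.0
pitN 12.5 45 1 0.043659 [-0.01 -0.28  2.7   0.96  0.11 -2.7 ] W [ 96.  68. 375.] el [-174.   71.  680.] ax [0.62 0.57 0.54] low 302.0
pitN 57.5 45 1 0.0 [-0.91  0.07  2.64  0.92  0.99  2.05] W [ 186. -127.  331.] el [ 83.   5. 703.] ax [ 0.92 -0.2   0.33] low 268.0
pitN 102.5 45 1 0.0 [-0.57  0.31  2.26  0.56  1.24  1.99] W [ 384. -162.  331.] el [199. -44. 675.] ax [0.83 0.48 0.28] low 270.0
pitN 147.5 45 1 0.0 [-0.21  0.46  1.97  0.25  1.47  1.8 ] W [549. -46. 331.] el [288.   9. 640.] ax [0.39 0.91 0.16] low 276.0
```

```bash
cat > gen.py <<'E'
from fk import *
from cell import state
np.random.seed(0);p=P();gd=18.8
def tgt(c,az,pi,sg,q0,off=0):
    Rt=pose(az,pi,sg);T=np.array(c,float)+(gd+off)*Rt[:,0];x,cost=ik(T,Rt,p,q0)
    if cost>1e-5: print('IK!',cost)
    return x
def rows(qs,fing,q0=None,base=None):
    s=state();M0=R.from_rotvec(s['eef_rot']).as_matrix() if base is None else base[1];T0=np.array(s['tcp_pos']) if base is None else base[0]
    q=np.array(s['joint_positions']) if q0 is None else np.array(q0);out=[]
    for x in qs:
        a=[fk(q+(x-q)*t,p) for t in np.linspace(0,1,60)]
        ang=sum(np.linalg.norm(R.from_matrix(b[1]@c[1].T).as_rotvec()) for b,c in zip(a[1:],a[:-1]))
        d=sum(np.linalg.norm(b[0]-c[0]) for b,c in zip(a[1:],a[:-1]))
        n=int(np.ceil(max(np.degrees(ang)/8,d/45,np.max(abs(x-q)/([.17]*2+[.2]*4)))))
        for i in range(1,n+1):
            T,M=fk(q+(x-q)*i/n,p);v=np.degrees(R.from_matrix(M@M0.T).as_rotvec());out.append([*np.round(v,1 if i==n else 0),*np.round((T-T0)/10,2 if i==n else 1),fing])
        print('seg',n,'minTz',min(b[0][2] for b in a));q=x
    return out
def pr(o):
    print('['+','.join('['+','.join(f'{v:g}' for v in r)+']' for r in o)+']')
E
python3 - <<'E'
from gen import *
S=[327,95]
# tool down, jaw az -122.5: az s.t. left=jaw => az=-212.5=147.5
q=tgt([*S,160],147.5,90,1,[.08,.05,2.2,0,.8,2.2]);print(q)
s=state();q0=np.array(s['joint_positions']);mid=(q0+q)/2
o=rows([mid],1);pr(o)
T,M=fk(mid,p);o=rows([q],1,q0=mid,base=(T,M));pr(o)
for t in np.linspace(0,1,9): print(fk(q0+(q-q0)*t,p)[0].round(),end=' ')
E
```

```text
[ 7.78985223e-02 -5.83813799e-02  2.06370159e+00 -1.09982041e-10
  1.13627244e+00  2.21592686e+00]
seg 14 minTz 190.12703459197382
[[1,4,-7,-0,1.4,-0.5,1],[2,8,-14,-0.1,2.7,-1,1],[3,11,-21,-0.2,4,-1.5,1],[3,15,-28,-0.4,5.3,-1.9,1],[4,18,-36,-0.6,6.6,-2.4,1],[4,21,-43,-0.8,7.8,-2.9,1],[4,24,-50,-1.1,9,-3.3,1],[5,27,-58,-1.4,10.2,-3.7,1],[5,29,-65,-1.8,11.4,-4.2,1],[5,31,-72,-2.2,12.5,-4.6,1],[5,33,-80,-2.6,13.6,-5,1],[5,35,-88,-3,14.6,-5.4,1],[5,37,-95,-3.5,15.7,-5.8,1],[5.3,37.9,-102.8,-3.98,16.66,-6.25,1]]
seg 14 minTz 141.1999999996503
[[-1,2,-7,-0.5,1,-0.4,1],[-2,4,-15,-1,1.9,-0.8,1],[-3,5,-22,-1.6,2.8,-1.2,1],[-3,6,-30,-2.1,3.6,-1.5,1],[-4,8,-37,-2.7,4.5,-1.9,1],[-5,9,-45,-3.3,5.3,-2.3,1],[-6,9,-52,-3.9,6,-2.6,1],[-7,10,-60,-4.5,6.8,-3,1],[-7,11,-67,-5.1,7.5,-3.3,1],[-8,11,-75,-5.7,8.2,-3.6,1],[-8,11,-82,-6.3,8.8,-3.9,1],[-8,11,-89,-6.9,9.4,-4.3,1],[-8,11,-97,-7.6,10,-4.6,1],[-7.7,11,-104.4,-8.19,10.59,-4.89,1]]
[ 449. -178.  252.] [ 446. -131.  236.] [437. -87. 220.] [425. -47. 204.] [409. -11. 190.] [390.  21. 177.] [370.  50. 164.] [349.  74. 152.] [327.  95. 141.]
```

```bash
python3 -m handwheel '[[[1,4,-7,0,1.4,-0.5,1],[2,8,-14,-0.1,2.7,-1,1],[3,11,-21,-0.2,4,-1.5,1],[3,15,-28,-0.4,5.3,-1.9,1],[4,18,-36,-0.6,6.6,-2.4,1],[4,21,-43,-0.8,7.8,-2.9,1],[4,24,-50,-1.1,9,-3.3,1],[5,27,-58,-1.4,10.2,-3.7,1],[5,29,-65,-1.8,11.4,-4.2,1],[5,31,-72,-2.2,12.5,-4.6,1],[5,33,-80,-2.6,13.6,-5,1],[5,35,-88,-3,14.6,-5.4,1],[5,37,-95,-3.5,15.7,-5.8,1],[5,38,-103,-4,16.7,-6.2,1]]]'
python3 -m handwheel '[[[-1,2,-7,-0.5,1,-0.4,1],[-2,4,-15,-1,1.9,-0.8,1],[-3,5,-22,-1.6,2.8,-1.2,1],[-3,6,-30,-2.1,3.6,-1.5,1],[-4,8,-37,-2.7,4.5,-1.9,1],[-5,9,-45,-3.3,5.3,-2.3,1],[-6,9,-52,-3.9,6,-2.6,1],[-7,10,-60,-4.5,6.8,-3,1],[-7,11,-67,-5.1,7.5,-3.3,1],[-8,11,-75,-5.7,8.2,-3.6,1],[-8,11,-82,-6.3,8.8,-3.9,1],[-8,11,-89,-6.9,9.4,-4.3,1],[-8,11,-97,-7.6,10,-4.6,1],[-7.7,11,-104.4,-8.2,10.6,-4.9,1],[-7.7,11,-104.4,-8.2,10.6,-4.9,1],[-7.7,11,-104.4,-8.2,10.6,-4.9,1]]]'
python3 - <<'E'
from gen import *
s=state();print(s['joint_positions'],s['t'])
Rt=pose(147.5,90,1);M=R.from_rotvec(s['eef_rot']).as_matrix()
print('turn',np.degrees(R.from_matrix(Rt@M.T).as_rotvec()),'shift cm',([327,95,42.5]-np.array(s['tcp_pos']))/10)
E
```

```text
t: 7.4
tcp_pos: [408.7, -9.3, 191.0]
eef_rot: [0.401, 1.577, -0.093]
wrist_force: [0.0, 0.3, -1.5]
finger_gap: 60.2
t: 9.0
tcp_pos: [326.6, 95.8, 142.1]
eef_rot: [1.615, 0.892, -1.612]
wrist_force: [0.4, 0.4, -2.1]
finger_gap: 60.3
[ 0.07379605 -0.0356362   2.04544242  0.00594808  1.13244348  2.2075309 ] 9.0
turn [-0.30504353 -0.05963656 -0.10124449] shift cm [ 0.03710661 -0.08451285 -9.96127006]
```

```bash
python3 -c "
from h import *
w=cloud('top',np.load('pics/top0d.npy'));k=np.hypot(w[...,0]-327,w[...,1]-95)<60;print(np.nanmedian(w[k][:,2]))
T=cv2.imread('pics/top0.png').astype(int);P8=top_z('top',8);m=(np.hypot(P8[...,0]-327,P8[...,1]-95)<110)&(T[...,2]-T[...,0]>40);print(cv2.minEnclosingCircle(P8[m][:,:2].astype(np.float32)))"
python3 -m handwheel '[[[-0.3,0,0,0,-0.1,-4,1],[-0.3,0,0,0,-0.1,-7.5,1],[-0.3,0,0,0,-0.1,-9,1],[-0.3,0,0,0,-0.1,-9.5,1],[-0.3,0,0,0,-0.1,-9.7,1],[-0.3,0,0,0,-0.1,-9.8,1],[-0.3,0,0,0,-0.1,-9.8,1]]]'
```

```text
11.146954967580484
((331.5820007324219, 97.86308288574219), 82.77449798583984)
t: 9.7
tcp_pos: [327.5, 93.9, 44.3]
eef_rot: [1.616, 0.883, -1.617]
wrist_force: [0.3, -0.7, -1.6]
finger_gap: 60.4
```

```bash
python3 -m handwheel '[[[0,0,0,0,0,-0.1,1],[0,0,0,0,0,-0.2,1],[0,0,0,0,0,-0.25,1],[0,0,0,0,0,-0.3,1],[0,0,0,0,0,-0.3,1]]]'
```

```text
t: 10.2
tcp_pos: [327.7, 93.8, 43.9]
eef_rot: [1.616, 0.883, -1.616]
wrist_force: [-8.1, -0.2, 35.1]
finger_gap: 60.3
```

```bash
python3 -m handwheel '[[[0,0,0,0,0,0.2,1],[0,0,0,0,0,0.2,0],[0,0,0,0,0,0.2,0],[0,0,0,0,0,0.2,0],[0,0,0,0,0,0.2,0],[0,0,0,0,0,3,0],[0,0,0,0,0,7,0],[0,0,0,0,0,11,0],[0,0,0,0,0,15,0],[0,0,0,0,0,15,0]]]'
python3 - <<'E'
from gen import *
from h import snapshot,models,cv2,camera_params
S=[327.5,94.5]
q0=np.array(state()['joint_positions'])
qa=tgt([*S,200],-77.5,0,1,[.94,.7,2.0,-.85,1.6,1.54],off=-160)
qb=tgt([*S,53],-77.5,0,1,qa,off=-130)
print(qa,qb)
o=rows([qa],0)
pr(o)
for t in np.linspace(0,1,8):
    T,M,W,el=fk(q0+(qa-q0)*t,p,True);print(T.round(),M[:,0].round(2),W.round())
for c in('side','top'):
    im,d=snapshot(c);cv2.imwrite(f'pics/{c}3.png',im)
    for t in('cup','stave'): print(c,t,[(np.round(r['point']).tolist(),round(r['conf'],2)) for r in models.mark_of(t,c)])
E
```

```text
t: 11.2
tcp_pos: [330.3, 94.1, 194.9]
eef_rot: [1.622, 0.879, -1.609]
wrist_force: [0.2, -0.6, -0.9]
finger_gap: 94.1
[ 1.13128893  0.73803989  1.8249402  -0.74513783  2.01838864  1.19091204] [ 1.10178792  0.94357592  1.92102559 -0.70630007  1.78380141  1.39236735]
seg 19 minTz 150.91780664848835
[[-2,4,7,-0.6,0.3,-1.2,0],[-5,8,14,-1.6,0.5,-2.2,0],[-8,13,21,-2.6,0.6,-2.9,0],[-10,17,27,-3.4,0.6,-3.6,0],[-13,21,34,-4,0.6,-4,0],[-16,25,41,-4.6,0.5,-4.3,0],[-18,30,47,-4.9,0.5,-4.4,0],[-21,34,53,-5.1,0.6,-4.4,0],[-24,39,59,-5.2,0.8,-4.2,0],[-27,44,65,-5.1,1.1,-4,0],[-31,48,71,-4.9,1.6,-3.6,0],[-34,53,76,-4.7,2.3,-3.2,0],[-38,58,81,-4.3,3.2,-2.7,0],[-41,63,86,-4,4.3,-2.1,0],[-45,68,90,-3.6,5.7,-1.6,0],[-49,74,93,-3.4,7.4,-1,0],[-54,79,96,-3.2,9.3,-0.5,0],[-58,84,99,-3.2,11.4,0,0],[-62.9,89.8,100.9,-3.33,13.82,0.51,0]]
[335.  94. 194.] [ 0.01  0.   -1.  ] [332.  94. 586.]
[307. 100. 168.] [-0.17 -0.14 -0.98] [373. 156. 549.]
[288. 100. 154.] [-0.28 -0.34 -0.9 ] [397. 231. 505.]
[279. 100. 151.] [-0.31 -0.55 -0.78] [402. 314. 455.]
[281. 109. 158.] [-0.27 -0.74 -0.61] [386. 399. 399.]
[289. 132. 171.] [-0.15 -0.89 -0.42] [347. 482. 337.]
[297. 173. 186.] [ 0.02 -0.98 -0.21] [289. 555. 270.]
[297. 232. 200.] [ 0.22 -0.98 -0.  ] [212. 614. 200.]
side cup [([333.0, 94.0, 96.0], 0.82), ([335.0, -170.0, 84.0], 0.82), ([338.0, -278.0, 85.0], 0.82)]
side stave [([331.0, -144.0, 41.0], 0.89), ([357.0, 78.0, 52.0], 0.86), ([368.0, -265.0, 41.0], 0.84)]
top cup [([337.0, -283.0, 84.0], 0.94), ([336.0, -170.0, 87.0], 0.72)]
top stave [([328.0, -145.0, 44.0], 0.97), ([366.0, -266.0, 40.0], 0.76), ([774.0, -47.0, 1.0], 0.42)]
```

```bash

python3 - <<'E'
from gen import *
from h import snapshot,models,cv2,top_z,cloud
S=[328.5,94.5]
qa=tgt([*S,160],-77.5,0,1,[.94,.7,2.0,-.85,1.6,1.54],off=-105)
o=rows([qa],0);pr(o)
# cup centre from top image
im,d=snapshot('top');w=cloud('top',d);P=top_z('top',94);m=(abs(w[...,2]-94)<8)&(np.hypot(P[...,0]-329,P[...,1]-94)<50)
print(m.sum(),P[m].mean(0));cv2.imwrite('pics/c3.png',cv2.resize(im[180:340,200:400],(750,600),interpolation=3))
E
```

```text
seg 19 minTz 127.66370379758376
[[-2,4,7,-0.6,0.2,-1.5,0],[-5,8,13,-1.6,0.2,-2.6,0],[-8,13,20,-2.6,0.1,-3.7,0],[-10,17,26,-3.5,-0.1,-4.5,0],[-13,21,32,-4.3,-0.3,-5.1,0],[-15,26,39,-4.9,-0.5,-5.6,0],[-18,30,45,-5.3,-0.8,-5.9,0],[-21,34,51,-5.6,-0.9,-6.1,0],[-24,39,57,-5.7,-1,-6.1,0],[-27,43,63,-5.6,-1,-6,0],[-30,48,68,-5.4,-0.9,-5.8,0],[-34,53,74,-5,-0.5,-5.6,0],[-37,58,79,-4.6,0,-5.2,0],[-41,63,84,-4,0.8,-4.8,0],[-45,68,88,-3.5,1.8,-4.4,0],[-49,73,92,-2.9,3.1,-4,0],[-53,78,96,-2.4,4.6,-3.6,0],[-57,84,99,-1.9,6.4,-3.2,0],[-62.1,89.4,101.1,-1.53,8.49,-2.89,0]]
0 [nan nan nan]<stdin>:8: RuntimeWarning: Mean of empty slice.
  ret = um.true_divide(
```

View pics/c3.png

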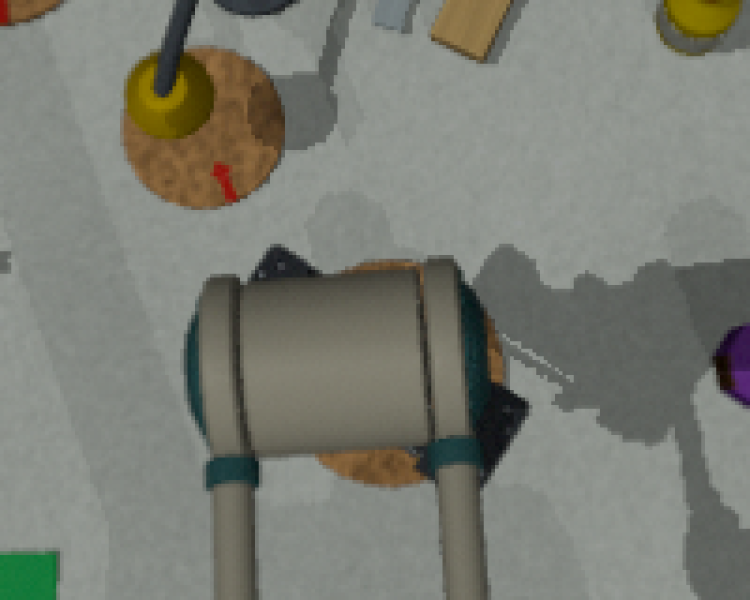

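```bash
python3 -m handwheel '[[[-2,4,7,-0.6,0.2,-1,0],[-5,8,13,-1.6,0.2,-2,0],[-8,13,20,-2.6,0.1,-3,0],[-10,17,26,-3.5,-0.1,-4,0],[-13,21,32,-4.3,-0.3,-4.5,0],[-15,26,39,-4.9,-0.5,-5,0],[-18,30,45,-5.3,-0.8,-5.5,0],[-21,34,51,-5.6,-0.9,-5.5,0],[-24,39,57,-5.7,-1,-5.5,0],[-27,43,63,-5.6,-1,-5.5,0],[-30,48,68,-5.4,-0.9,-5.5,0],[-34,53,74,-5,-0.5,-5.5,0],[-37,58,79,-4.6,0,-5,0],[-41,63,84,-4,0.8,-4.8,0],[-45,68,88,-3.5,1.8,-4.4,0],[-49,73,92,-2.9,3.1,-4,0],[-53,78,96,-2.4,4.6,-3.6,0],[-57,84,99,-1.9,6.4,-3.2,0],[-62.1,89.4,101.1,-1.5,8.5,-2.9,0],[-62.1,89.4,101.1,-1.5,8.5,-2.9,0]]]'
python3 - <<'E'
from gen import *
from h import snapshot,models,cv2,top_z,cloud
s=state();print(s['joint_positions'])
im,d=snapshot('top');w=cloud('top',d)
for z in(92,94,96):
    P=top_z('top',z);m=(w[...,2]>85)&(w[...,2]<105)&(np.hypot(P[...,0]-329,P[...,1]-94)<42)
    print(z,m.sum(),P[m].mean(0),np.median(w[m][:,2]),cv2.minEnclosingCircle(P[m][:,:2].astype(np.float32)))
for t in('cup','stave'): print(t,[(np.round(r['point']).tolist(),round(r['conf'],2)) for r in models.mark_of(t,'top')])
cv2.imwrite('pics/c4.png',cv2.resize(im[180:400,150:400],(680,600),interpolation=3))
M=R.from_rotvec(s['eef_rot']).as_matrix();print(np.degrees(R.from_matrix(pose(-77.5,0,1)@M.T).as_rotvec()))
E
```

```text
t: 13.55
tcp_pos: [310.7, 180.3, 159.0]
eef_rot: [-1.31, 1.047, -1.044]
wrist_force: [0.1, -0.2, -0.8]
finger_gap: 94.3
[ 1.07424012  0.83005148  1.84383821 -0.77448182  1.91833872  1.24569271]
92 452 [331.11540376  93.23817099  92.        ] 96.42849285880759 ((330.7602844238281, 93.43203735351562), 32.09855270385742)
94 452 [331.08885711  93.14596035  94.        ] 96.42849285880759 ((330.7342224121094, 93.3395767211914), 32.05046844482422)
96 452 [331.06231047  93.0537497   96.        ] 96.42849285880759 ((330.708251953125, 93.24700927734375), 32.00242614746094)
cup [([339.0, -283.0, 83.0], 0.98), ([331.0, -170.0, 89.0], 0.78), ([466.0, 221.0, 12.0], 0.38)]
stave [([352.0, 74.0, 52.0], 0.96), ([329.0, -143.0, 42.0], 0.75), ([368.0, -263.0, 41.0], 0.56)]
[ 0.11157841 -0.22988639 -0.16137255]
```

View pics/c4.png

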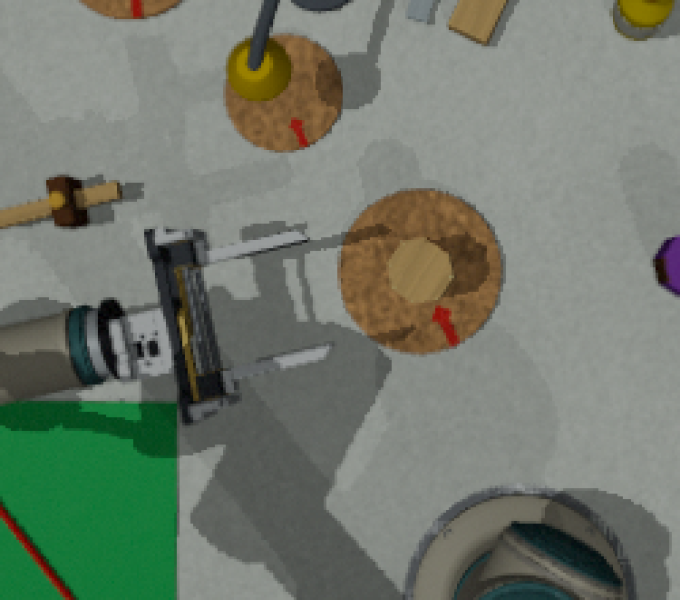

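```bash
python3 -m handwheel '[[[0,0,0,0.8,-3.5,0,0],[0,-0.2,-0.2,1.6,-7,0,0],[0,-0.2,-0.2,2.4,-10.6,0,0],[0,-0.2,-0.2,2.4,-10.6,0,0],[0,-0.2,-0.2,2.4,-10.6,-3,0],[0,-0.2,-0.2,2.4,-10.6,-6,0],[0,-0.2,-0.2,2.4,-10.6,-8.5,0],[0,-0.2,-0.2,2.4,-10.6,-9.8,0],[0,-0.2,-0.2,2.4,-10.6,-10.4,0],[0,-0.2,-0.2,2.4,-10.6,-10.4,0],[0,-0.2,-0.2,2.4,-10.6,-10.4,0]]]'
python3 - <<'E'
from gen import *
s=state();print(s['tcp_pos'],*info(s['joint_positions'],p))
M=R.from_rotvec(s['eef_rot']).as_matrix();print(np.degrees(R.from_matrix(pose(-77.5,0,1)@M.T).as_rotvec()),s['wrist_force'])
E
```

```text
t: 14.8
tcp_pos: [335.5, 72.9, 58.3]
eef_rot: [-1.298, 1.049, -1.052]
wrist_force: [1.3, -0.1, 0.4]
finger_gap: 94.1
[335.47961489  72.88536262  58.31816872] [ 0.93  0.99  2.04 -0.86  1.65  1.48] W [288. 501.  18.] el [258. 461. 423.] ax [-0.97 -0.21 -0.09] low -32.0
[-0.15377744  0.23559452  0.31014324] [ 1.29365629 -0.07006207  0.37658718]
```

```bash
python3 - <<'E'
from gen import *
s=state();q=np.array(s['joint_positions']);T,M=fk(q,p);print(q.tolist(),T,s['tcp_pos'],s['eef_rot'].tolist(),np.degrees(R.from_matrix(M.T@R.from_rotvec(s['eef_rot']).as_matrix()).as_rotvec()),s['effort'],s['qvel'])
E
```

```text
[0.9288562101212734, 0.9862181511214152, 2.0356129524822553, -0.8580972663620426, 1.6475706484008017, 1.4848681517686433] [370.28235185 118.15253139  17.65012526] [335.47961489  72.88536262  58.31816872] [-1.2975315470278663, 1.049038296737668, -1.0515918341948383] [ 2.65083828e-14 -9.54428928e-15  1.72644449e-14] [-8.58732127e-02 -4.65774751e+01  3.85597631e+00 -4.60393187e-01
  5.05020350e+00 -1.47977087e-02] [ 0.00363358 -0.00744107  0.00255942  0.00148256 -0.00178318 -0.00099761]
```

```bash
cat > fit.py <<'E'
import numpy as np
from fk import rz,ry
from scipy.optimize import least_squares
D=[([1.138,.2759,1.5049,0,1.3607,-.12097],[176.2,546.8,204.6]),
([-.51623,.1210,1.65733,.00038,1.36343,-2.09106],[447.9,-174.3,225.7]),
([-.852,.1333,1.6613,.3949,1.4964,-2.4818],[447.7,-178.9,251.8]),
([.07379605,-.0356362,2.04544242,.00594808,1.13244348,2.2075309],[326.6,95.8,142.1]),
([1.07424012,.83005148,1.84383821,-.77448182,1.91833872,1.24569271],[310.7,180.3,159.0]),
([0.9288562,0.98621815,2.03561295,-0.85809727,1.64757065,1.48486815],[335.48,72.885,58.318])]
def T(q,p):
    H,L1,L2,L3,d,a,b,c=p;A=rz(q[0]);F=A@ry(q[1]+q[2]);J=F@rz(q[3])
    return A@[a,d,H]+A@ry(q[1])@[0,0,L1]+F@[b,0,L2]+J@ry(q[4])@[c,0,L3]
f=lambda p:np.concatenate([T(q,p)-t for q,t in D])
r=least_squares(f,[130,600,400,400,69,0,0,0]);print(r.x.round(1),r.fun.reshape(-1,3).round(1),np.linalg.svd(r.jac)[1].round(2))
E
python3 fit.py
```

```text
[1.367e+02 6.291e+02 4.207e+02 3.903e+02 6.940e+01 2.000e-01 6.010e+01
 0.000e+00] [[ 0.1  0.3  0.7]
 [-0.1  0.1 -0.3]
 [-0.1  0.1 -0.3]
 [ 0.1  0.  -0.2]
 [-0.1 -0.   0. ]
 [ 0.   0.   0. ]] [4.65 4.07 2.48 1.37 1.11 0.61 0.28 0.25]
```

```bash
sed -i 's/W=el+F@\[0,0,L2\]/W=el+F@[60.1,0,L2]/; s/^def P():/def P(): return np.array([136.7,629.1,420.7,390.3,69.4])\ndef Pold():/' fk.py
sed -i 's/low=W\[2\].*/low=W[2]-62*abs(ax[2])-42*np.sqrt(1-ax[2]**2)/' fk.py
python3 - <<'E'
from gen import *
q=np.array(state()['joint_positions']);print(fk(q,p)[0]-state()['tcp_pos'],*info(q,p))
S=[331,93]
for z in(46,50,53.5,58):
    for sg in(1,-1): print(z,sg,*info(tgt([*S,z],-77.5,0,sg,[*q[:5],q[5] if sg>0 else q[5]-3.14]),p))
for g,pi,sg in((102.5,45,1),(102.5,45,-1),(102.5,35,-1),(-77.5,45,1),(-77.5,45,-1)): 
    print(g,pi,sg);print(*info(tgt([*S,75],g,pi,sg,[0,.5,2.1,.5,1.2,sg*1.5]),p))
for be in(22.5,67.5):
  for pi in(20,25,30,38,45):
    for sg in(1,-1):
      print(be,pi,sg);print(*info(tgt([515.5,237,68],be,pi,sg,[.3,.8,2.1,1.2,1.2,sg*1.5]),p))
E
```

```text
[-0.15726128 -0.16626821  0.00192991] [ 0.93  0.99  2.04 -0.86  1.65  1.48] W [253. 454.  59.] el [259. 462. 484.] ax [-0.97 -0.21 -0.09] low 12.0
46 1 [ 0.93  1.01  2.03 -0.86  1.64  1.5 ] W [251. 456.  46.] el [261. 470. 471.] ax [-0.97 -0.22 -0.08] low -1.0
46 -1 [ 0.93  1.01  2.03 -0.86  1.64 -1.65] W [251. 456.  46.] el [261. 470. 471.] ax [-0.97 -0.22 -0.08] low -1.0
50 1 [ 0.93  1.    2.03 -0.86  1.64  1.49] W [251. 456.  50.] el [260. 468. 475.] ax [-0.97 -0.22 -0.08] low 3.0
50 -1 [ 0.93  1.    2.03 -0.86  1.64 -1.65] W [251. 456.  50.] el [260. 468. 475.] ax [-0.97 -0.22 -0.08] low 3.0
53.5 1 [ 0.93  1.    2.03 -0.86  1.64  1.49] W [251. 456.  54.] el [258. 466. 478.] ax [-0.97 -0.22 -0.08] low 6.0
53.5 -1 [ 0.93  1.    2.03 -0.86  1.64 -1.66] W [251. 456.  54.] el [258. 466. 478.] ax [-0.97 -0.22 -0.08] low 6.0
58 1 [ 0.93  0.99  2.03 -0.86  1.65  1.48] W [251. 456.  58.] el [256. 464. 483.] ax [-0.97 -0.22 -0.09] low 11.0
58 -1 [ 0.93  0.99  2.03 -0.86  1.65 -1.66] W [251. 456.  58.] el [256. 464. 483.] ax [-0.97 -0.22 -0.09] low 11.0
102.5 45 1
[-0.56  0.38  2.18  0.56  
[... 2347 characters left out ...]
  0.55  2.3   1.47  1.05  1.91] W [392. -60. 254.] el [332. -40. 674.] ax [ 0.94 -0.21  0.29] low 196.0
67.5 30 -1
[-0.33  0.55  2.3   1.47  1.05 -1.23] W [392. -60. 254.] el [332. -40. 674.] ax [ 0.94 -0.21  0.29] low 196.0
67.5 38 1
[-0.26  0.45  2.25  1.36  0.92  2.13] W [403. -33. 297.] el [283.  -2. 703.] ax [ 0.91 -0.02  0.42] low 233.0
67.5 38 -1
[-0.26  0.45  2.25  1.36  0.92 -1.01] W [403. -33. 297.] el [283.  -2. 703.] ax [ 0.91 -0.02  0.42] low 233.0
67.5 45 1
[-0.18  0.39  2.2   1.23  0.83  2.35] W [415.  -6. 331.] el [246.  25. 719.] ax [0.85 0.19 0.5 ] low 263.0
67.5 45 -1
[-0.18  0.39  2.2   1.23  0.83 -0.79] W [415.  -6. 331.] el [246.  25. 719.] ax [0.85 0.19 0.5 ] low 263.0
```

```bash
python3 -m handwheel '[[[-0.2,0.2,0.3,0,0.1,-0.2,0],[-0.2,0.2,0.3,0,0.1,-0.2,0],[-0.2,0.2,0.3,0,0.1,-0.2,0]]]'
python3 -m handwheel '[[[0,0,0,0,0,0,1],[0,0,0,0,0,0,1],[0,0,0,0,0,0,1],[0,0,0,0,0,0,1],[0,0,0,0,0,0,1],[0,0,0,0,0,0,1],[0,0,0,0,0,0,1],[0,0,0,0,0,0,1]]]'
python3 - <<'E'
from gen import *
s=state();M=R.from_rotvec(s['eef_rot']).as_matrix();print(s['tcp_pos'],M[:,0],M[:,2],s['wrist_force'],s['ft_torque'])
E
```

```text
t: 15.1
tcp_pos: [335.4, 73.9, 55.8]
eef_rot: [-1.305, 1.046, -1.047]
wrist_force: [0.3, -0.6, 0.2]
finger_gap: 94.1
t: 15.9
tcp_pos: [335.2, 73.7, 55.5]
eef_rot: [-1.306, 1.047, -1.048]
wrist_force: [-1.0, -1.2, -0.1]
finger_gap: 60.3
[335.24860473  73.70456689  55.54705961] [ 0.21609312 -0.97637219  0.00104875] [ 9.76372646e-01  2.16092458e-01 -7.10931420e-04] [-0.95550764 -1.24750254 -0.11302498] [ 0.42221548  0.16385267 -0.18834066]
```

```bash
python3 -m handwheel '[[[0,0,0,0,0,2,1],[0,0,0,0,0,5,1],[0,0,0,0,0,9,1],[0,0,0,0,0,12,1],[-1.7,7.8,0,0,0,12,1],[-3.5,15.6,0,0,0,12,1],[-5.2,23.4,0,0,0,12,1],[-6.9,31.2,0,0,0,12,1],[-8.6,39.1,0,0,0,12,1],[-10.4,46.9,0,0,0,12,1],[-12.1,54.7,0,0,0,12,1],[-13.8,62.5,0,0,0,12,1],[-15.6,70.3,0,0,0,12,1],[-17.3,78.1,0,0,0,12,1],[-19.4,87.9,0,0,0,12,1],[-19.4,87.9,0,0,0,12,1],[-19.4,87.9,0,0,0,12,1]]]'
python3 -m handwheel '[[[-1.7,7.8,0,0,0,0,1],[-3.5,15.6,0,0,0,0,1],[-5.2,23.4,0,0,0,0,1],[-6.9,31.2,0,0,0,0,1],[-8.6,39.1,0,0,0,0,1],[-10.4,46.9,0,0,0,0,1],[-12.1,54.7,0,0,0,0,1],[-13.8,62.5,0,0,0,0,1],[-15.6,70.3,0,0,0,0,1],[-17.3,78.1,0,0,0,0,1],[-19.4,87.9,0,0,0,0,1],[-19.4,87.9,0,0,0,0,1],[-19.4,87.9,0,0,0,0,1]]]'
python3 - <<'E'
from gen import *
from h import *
s=state();M=R.from_rotvec(s['eef_rot']).as_matrix();print(s['tcp_pos'],M[:,0],M[:,2],s['finger_gap'],s['joint_positions'])
print('fix turn',np.degrees(R.from_matrix(pose(-77.5,0,-1)@M.T).as_rotvec()))
im,d=snapshot('top');i2,_=snapshot('side')
cv2.imwrite('pics/c5.png',np.hstack([cv2.resize(im[200:360,200:360],(400,400),interpolation=3),cv2.resize(i2[100:260,180:340],(400,400),interpolation=3)]))
E
```

```text
t: 17.6
tcp_pos: [335.5, 73.9, 175.1]
eef_rot: [-2.448, 1.965, 0.001]
wrist_force: [0.1, -0.0, -2.1]
finger_gap: 60.3
t: 18.9
tcp_pos: [335.4, 73.8, 175.4]
eef_rot: [1.307, -1.049, -1.048]
wrist_force: [-0.3, -0.1, -0.8]
finger_gap: 60.4
[335.44504412  73.8321801  175.37013258] [ 0.21465604 -0.976689   -0.00117233] [-0.97668711 -0.21465254 -0.00256377] 60.418558653193195 [ 0.9317886   0.75977415  2.04621297 -0.88333567  1.78741259 -1.82559899]
fix turn [-0.09725298  0.12896239  0.10472892]
```

View pics/c5.png

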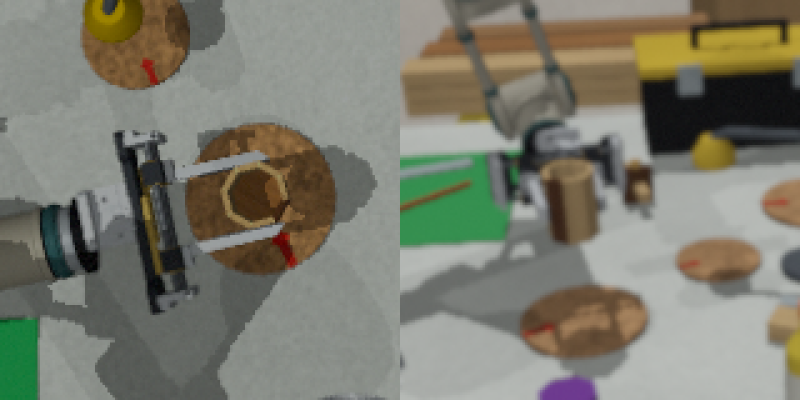

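```bash
python3 -m handwheel '[[[0,0,0,0,0,-4,1],[0,0,0,0,0,-8,1],[0,0,0,0,0,-10.5,1],[0,0,0,0,0,-11.8,1],[0,0,0,0,0,-12.2,1],[0,0,0,0,0,-12.3,1],[0,0,0,0,0,-12.3,1],[0,0,0,0,0,-12.3,1]]]'
```

```text
t: 19.8
tcp_pos: [335.5, 73.9, 53.4]
eef_rot: [1.305, -1.048, -1.049]
wrist_force: [0.3, 0.7, -1.6]
finger_gap: 60.6
```

```bash
python3 -m handwheel '[[[0,0,0,0,0,-0.1,1],[0,0,0,0,0,-0.15,1],[0,0,0,0,0,-0.15,1]]]'
```

```text
t: 20.1
tcp_pos: [335.4, 73.8, 51.2]
eef_rot: [1.304, -1.047, -1.049]
wrist_force: [0.5, -0.0, -1.0]
finger_gap: 60.4
```

```bash
python3 -m handwheel '[[[0,0,0,0,0,-0.05,1],[0,0,0,0,0,-0.1,1],[0,0,0,0,0,-0.1,1]]]'
```

```text
t: 20.4
tcp_pos: [335.4, 73.8, 51.2]
eef_rot: [1.302, -1.049, -1.047]
wrist_force: [-0.4, 3.0, 3.4]
finger_gap: 60.3
```

```bash
python3 -m handwheel '[[[0,0,0,0,0,0,0],[0,0,0,0,0,0,0],[0,0,0,0,0,0,0],[0,0,0,0,0,0,0],[0,0,0,0,0,2,0],[0,0,0,0,0,5,0],[0,0,0,0,0,9,0],[0,0,0,0,0,13,0],[0,0,0,0,0,17,0],[0,0,0,0,0,17,0],[0,0,0,0,0,17,0]]]'
python3 - <<'E'
from gen import *
from h import snapshot,models,cv2,top_z,cloud
s=state();q0=np.array(s['joint_positions'])
im,d=snapshot('top');w=cloud('top',d);P=top_z('top',96);m=(w[...,2]>88)&(w[...,2]<105)&(np.hypot(P[...,0]-331,P[...,1]-93)<42)
print(m.sum(),P[m].mean(0),cv2.minEnclosingCircle(P[m][:,:2].astype(np.float32)))
qp=tgt([331.2,93,170],102.5,30,-1,[-.6,.4,2.,.5,1.3,-1.2]);print(qp,*info(qp,p))
qm=(q0+qp)/2
for t in np.linspace(0,1,13):
    T,M,W,el=fk(q0+(qp-q0)*t,p,True);print(T.round(),M[:,0].round(2),W.round(),end=';')
o=rows([qm],0);pr(o);T,M=fk(qm,p);pr(rows([qp],0,q0=qm,base=(T,M)))
E
```

```text
t: 21.5
tcp_pos: [335.3, 73.6, 219.9]
eef_rot: [1.306, -1.047, -1.051]
wrist_force: [0.1, -0.5, -0.2]
finger_gap: 93.7
169 [332.4787159   94.09354416  96.        ] ((332.1438293457031, 93.86311340332031), 32.17308044433594)
[-0.65626495  0.38180857  2.07902535  0.58925441  1.60041254 -1.15503745] [-0.66  0.38  2.08  0.59  1.6  -1.16] W [ 401. -221.  356.] el [228. -88. 720.] ax [0.85 0.4  0.35] low 295.0
[335.  73. 220.] [ 0.21 -0.98 -0.  ] [251. 455. 221.];[298.  26. 204.] [-0.02 -1.   -0.08] [307. 415. 233.];[255.  -5. 188.] [-0.26 -0.96 -0.15] [355. 368. 245.];[212. -17. 173.] [-0.47 -0.85 -0.21] [397. 316. 257.];[174. -14. 160.] [-0.66 -0.7  -0.28] [431. 259. 268.];[146.   2. 149.] [-0.8  -0.5  -0.34] [457. 199. 280.];[131.  28. 140.] [-0.88 -0.28 -0.39] [474. 136. 291.];[131.  58. 134.] [-0.9  -0.04 -0.43] [483.  72. 302.];[146.  87. 132.] [-0.86  0.2  -0.47] [482.   8. 313.];[176. 111. 133.] [-0.76  0.42 -0.49] [474. -54. 324.];[219. 125. 138.] [-0.61  0.61 -0.5 ] [ 457. -113.  335.];[271. 125. 147.] [-0.41  0.76 -0.51] [ 432. -170.  345.];[328. 109. 161.] [-0.19  0.85 -0.5 ] [ 401. -221.  356.];seg 12 minTz 140.21864944983923
[[2,-1,-7,-1.8,-2.6,-0.8,0],[4,-2,-14,-3.8,-4.8,-1.6,0],[6,-3,-21,-5.9,-6.5,-2.4,0],[8,-5,-28,-8,-7.8,-3.2,0],[10,-6,-35,-10.2,-8.7,-3.9,0],[11,-8,-42,-12.3,-9.1,-4.6,0],[13,-9,-49,-14.3,-9.1,-5.3,0],[14,-11,-56,-16.1,-8.8,-5.9,0],[15,-13,-63,-17.6,-8.1,-6.5,0],[16,-15,-71,-18.9,-7.2,-7,0],[17,-17,-78,-19.8,-6,-7.5,0],[17.5,-19.5,-85.1,-20.44,-4.6,-7.92,0]]
seg 12 minTz 131.80511210222514
[[0,-1,-7,-0.2,1.5,-0.3,0],[1,-3,-15,-0,3,-0.6,0],[1,-4,-23,0.5,4.5,-0.8,0],[1,-5,-30,1.5,6,-0.8,0],[2,-6,-38,2.8,7.3,-0.8,0],[2,-7,-45,4.5,8.4,-0.7,0],[2,-8,-53,6.5,9.2,-0.5,0],[2,-9,-61,8.8,9.8,-0.2,0],[2,-9,-68,11.3,10,0.2,0],[2,-10,-76,14,9.8,0.7,0],[2,-10,-84,16.8,9.2,1.3,0],[2.4,-10.7,-91.4,19.67,8.13,2.04,0]]
```

```bash
python3 - <<'E'
from gen import *
s=state();q0=np.array(s['joint_positions'])
qp=tgt([332,93.5,180],102.5,30,-1,[-.6,.4,2.,.5,1.3,-1.2])
qd=tgt([332,93.5,240],-77.5,90,1,[0.08,0,2,0,1.1,-.14]);print(qd)
for a,b in((q0,qd),(qd,qp)):
  for t in np.linspace(0,1,9):
    T,M,W,el=fk(a+(b-a)*t,p,True);print(T.round(),M[:,0].round(2),W.round(),end=';')
  print()
pr(rows([qd],0));pr(rows([qp],0,q0=qd,base=fk(qd,p)))
E
```

```text
[ 7.19242309e-02 -9.42180807e-02  1.88765547e+00  6.30434452e-14
  1.34815526e+00 -1.46241926e-01]
[335.  73. 219.] [ 0.21 -0.98 -0.  ] [251. 455. 220.];[310.  39. 203.] [ 0.03 -0.98 -0.18] [297. 423. 272.];[286.  21. 186.] [-0.12 -0.93 -0.35] [334. 383. 325.];[268.  18. 171.] [-0.24 -0.82 -0.53] [361. 337. 377.];[259.  27. 162.] [-0.31 -0.66 -0.68] [378. 287. 428.];[262.  44. 159.] [-0.31 -0.49 -0.81] [384. 235. 477.];[276.  63. 168.] [-0.26 -0.31 -0.92] [377. 184. 525.];[301.  81. 188.] [-0.15 -0.14 -0.98] [360. 136. 570.];[332.  94. 221.] [ 0.  0. -1.] [332.  93. 612.];
[332.  94. 221.] [ 0.  0. -1.] [332.  93. 612.];[318.  92. 196.] [-0.11  0.07 -0.99] [362.  63. 583.];[306.  93. 177.] [-0.21  0.17 -0.96] [386.  27. 553.];[297.  97. 163.] [-0.28  0.28 -0.92] [405. -11. 522.];[293. 103. 156.] [-0.32  0.4  -0.86] [417. -52. 491.];[293. 109. 153.] [-0.33  0.52 -0.79] [423. -95. 460.];[300. 113. 155.] [-0.31  0.64 -0.7 ] [ 422. -138.  429.];[312. 114. 161.] [-0.26  0.75 -0.6 ] [ 415. -180.  397.];[328. 109. 171.] [-0.19  0.85 -0.5 ] [ 402. -221.  366.];
seg 24 minTz 159.1073234610941
[... 275 characters left out ...]
4,-7.2,-5.3,-5.2,0],[33,-56,-49,-7.5,-5,-5.5,0],[34,-62,-55,-7.6,-4.6,-5.8,0],[35,-68,-60,-7.7,-4.1,-6,0],[36,-73,-65,-7.6,-3.6,-6,0],[37,-79,-71,-7.3,-3,-6,0],[37,-84,-77,-7,-2.3,-5.8,0],[37,-90,-83,-6.5,-1.7,-5.6,0],[36,-95,-89,-5.9,-1,-5.2,0],[36,-100,-95,-5.2,-0.4,-4.6,0],[35,-106,-101,-4.3,0.2,-4,0],[33,-111,-107,-3.4,0.7,-3.1,0],[32,-115,-114,-2.5,1.2,-2.2,0],[30,-120,-121,-1.4,1.6,-1.1,0],[27.3,-124.1,-127.4,-0.33,1.98,0.18,0]]
seg 9 minTz 153.1398463159735
[[4,6,1,-1.2,-0.2,-2.3,0],[9,11,1,-2.3,-0.1,-4.1,0],[14,15,2,-3.2,0.2,-5.4,0],[21,18,2,-3.8,0.7,-6.3,0],[28,19,2,-4,1.2,-6.7,0],[35,20,2,-3.7,1.7,-6.8,0],[43,19,2,-3,2,-6.5,0],[51,17,1,-1.9,2,-5.9,0],[58.6,13,0,-0.35,1.59,-5.06,0]]
```

```bash
python3 -m handwheel '[[[4,-5,-4,-0.8,-1.4,0,0],[8,-9,-8,-1.7,-2.5,0,0],[12,-14,-12,-2.5,-3.5,0,0],[15,-19,-16,-3.4,-4.3,-0.5,0],[19,-24,-20,-4.2,-4.9,-1,0],[22,-29,-25,-4.9,-5.3,-1.5,0],[24,-35,-29,-5.6,-5.5,-2,0],[27,-40,-34,-6.2,-5.6,-2.5,0],[29,-45,-39,-6.8,-5.5,-3,0],[31,-51,-44,-7.2,-5.3,-3.5,0],[33,-56,-49,-7.5,-5,-4,0],[34,-62,-55,-7.6,-4.6,-4,0],[35,-68,-60,-7.7,-4.1,-4,0],[36,-73,-65,-7.6,-3.6,-4,0],[37,-79,-71,-7.3,-3,-4,0],[37,-84,-77,-7,-2.3,-4,0],[37,-90,-83,-6.5,-1.7,-4,0],[36,-95,-89,-5.9,-1,-4,0],[36,-100,-95,-5.2,-0.4,-4,0],[35,-106,-101,-4.3,0.2,-3.5,0]]]'
python3 - <<'E'
from gen import *
s=state();q0=np.array(s['joint_positions']);print(q0)
qp=tgt([332,93.5,180],102.5,30,-1,[-.6,.4,2.,.5,1.3,-1.2]);print(qp)
for t in np.linspace(0,1,9):
    T,M,W,el=fk(q0+(qp-q0)*t,p,True);print(T.round(),M[:,0].round(2),W.round(),end=';')
pr(rows([qp],0))
E
```

```text
t: 23.55
tcp_pos: [292.1, 75.8, 183.5]
eef_rot: [-0.648, 1.751, 0.454]
wrist_force: [0.1, 0.5, 0.3]
finger_gap: 94.1
[ 0.21340866  0.02933824  1.90700862 -0.14830439  1.43819984 -0.43371045]
[-0.6543124   0.36537257  2.06755761  0.59143208  1.62289827 -1.13845302]
[292.  76. 183.] [-0.19 -0.19 -0.96] [366. 150. 559.];[274.  77. 165.] [-0.3  -0.09 -0.95] [393. 111. 535.];[261.  83. 152.] [-0.39  0.04 -0.92] [414.  68. 511.];[254.  92. 145.] [-0.45  0.18 -0.88] [429.  22. 487.];[255. 102. 142.] [-0.47  0.33 -0.82] [437. -27. 462.];[263. 111. 144.] [-0.45  0.48 -0.75] [439. -76. 438.];[278. 117. 150.] [-0.4   0.62 -0.68] [ 433. -126.  414.];[301. 117. 159.] [-0.31  0.75 -0.59] [ 421. -174.  390.];[328. 109. 171.] [-0.19  0.85 -0.5 ] [ 402. -221.  366.];seg 10 minTz 142.0865774099791
[[4,5,-3,-1.5,0,-1.5,0],[9,10,-6,-2.6,0.4,-2.7,0],[14,13,-9,-3.4,1,-3.5,0],[20,16,-12,-3.8,1.8,-4,0],[27,18,-15,-3.7,2.6,-4.1,0],[34,20,-18,-3.2,3.4,-4,0],[41,20,-22,-2.1,3.9,-3.6,0],[48,19,-25,-0.6,4.2,-3,0],[55,17,-29,1.4,4,-2.2,0],[62.1,14.1,-32.1,3.63,3.36,-1.29,0]]
```

```bash
python3 -m handwheel '[[[4,5,-3,-1.5,0,-0.5,0],[9,10,-6,-2.6,0.4,-1,0],[14,13,-9,-3.4,1,-1.5,0],[20,16,-12,-3.8,1.8,-1.5,0],[27,18,-15,-3.7,2.6,-1.5,0],[34,20,-18,-3.2,3.4,-1.5,0],[41,20,-22,-2.1,3.9,-1.5,0],[48,19,-25,-0.6,4.2,-1.5,0],[55,17,-29,1.4,4,-1.5,0],[62.1,14.1,-32.1,3.6,3.4,-1.3,0],[62.1,14.1,-32.1,3.6,3.4,-1.3,0],[62.1,14.1,-32.1,3.6,3.4,-1.3,0]]]'
python3 - <<'E'
from gen import *
from h import snapshot,cv2,top_z,cloud,models
s=state();M=R.from_rotvec(s['eef_rot']).as_matrix();Rt=pose(102.5,30,-1)
print(s['tcp_pos'],M[:,0],M[:,2],'fix',np.degrees(R.from_matrix(Rt@M.T).as_rotvec()))
im,d=snapshot('top');i2,_=snapshot('side')
for c in('top','side'):
  for t in('cup','stave'): print(c,t,[(np.round(r['point']).tolist(),round(r['conf'],2)) for r in models.mark_of(t,c)])
G=np.array([332,93.5,56]);print('shift to grasp',(G+18.8*Rt[:,0]-s['tcp_pos'])/10)
cv2.imwrite('pics/c6.png',np.hstack([cv2.resize(im[200:360,240:400],(400,400),interpolation=3),cv2.resize(i2[130:290,180:340],(400,400),interpolation=3)]))
E
```

```text
t: 24.75
tcp_pos: [328.0, 109.6, 171.4]
eef_rot: [0.666, 1.518, 0.981]
wrist_force: [-0.5, -0.2, -0.5]
finger_gap: 94.1
[327.96996516 109.56131826 171.39665031] [-0.18723141  0.84469416 -0.50143411] [0.97613813 0.21714654 0.00131362] fix [ 0.07637883  0.09406056 -0.04143926]
top cup [([334.0, 94.0, 9.0], 0.69), ([331.0, -168.0, 88.0], 0.55)]
top stave [([329.0, -143.0, 42.0], 0.65)]
side cup [([334.0, -172.0, 85.0], 0.88), ([338.0, -282.0, 85.0], 0.71), ([336.0, 92.0, 11.0], 0.59)]
side stave [([329.0, -144.0, 42.0], 0.87), ([317.0, 66.0, 48.0], 0.77), ([368.0, -266.0, 46.0], 0.73)]
shift to grasp [  0.05061214  -0.0165972  -12.47966503]
```

View pics/c6.png

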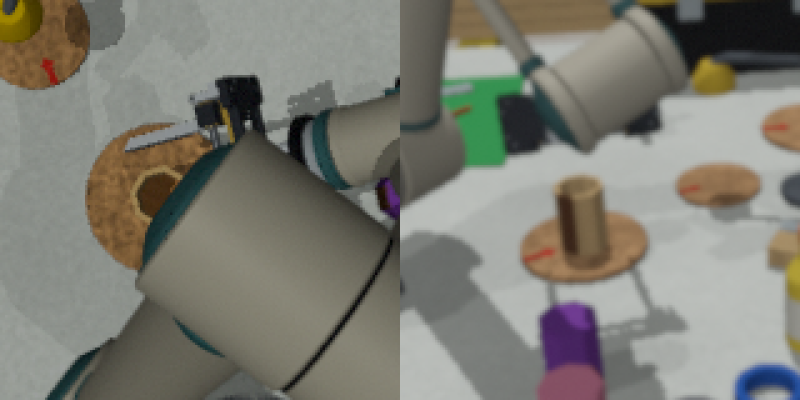

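```bash
python3 -m handwheel '[[[0,0,0,0.1,0,-4,0],[0,0,0,0.1,0,-8,0],[0,0,0,0.1,0,-11,0],[0,0,0,0.1,0,-12.3,0],[0,0,0,0.1,0,-12.5,0],[0,0,0,0.1,0,-12.5,0],[0,0,0,0.1,0,-12.5,0],[0,0,0,0.1,0,-12.5,1],[0,0,0,0.1,0,-12.5,1],[0,0,0,0.1,0,-12.5,1],[0,0,0,0.1,0,-12.5,1],[0,0,0,0.1,0,-12.5,1],[0,0,0,0.1,0,-12.5,1],[0,0,0,0.1,0,-12.5,1],[0,0,0,0.1,0,-12.5,1]]]'
python3 - <<'E'
from gen import *
s=state();M=R.from_rotvec(s['eef_rot']).as_matrix();print(s['tcp_pos'],M[:,0],M[:,2],s['wrist_force'],s['ft_torque'])
E
```

```text
t: 26.55
tcp_pos: [329.2, 109.8, 47.1]
eef_rot: [0.662, 1.516, 0.982]
wrist_force: [-0.8, -2.0, 1.2]
finger_gap: 60.0
[329.21737911 109.79924844  47.12793415] [-0.18592299  0.84411997 -0.50288579] [0.97593445 0.21800405 0.00511631] [-0.82725967 -1.98944564  1.16962811] [-0.26095818  0.18543752  0.23971156]
```

```bash
python3 -m handwheel '[[[0,0,0,0,0,1.5,1],[0,0,0,0,0,4,1],[0,0,0,0,0,6,1],[0,0,0,0,0,6,1]]]'
python3 - <<'E'
from h import *
from scipy.optimize import least_squares
for im,c in((cv2.imread('pics/top0.png'),'top'),(snapshot('top')[0],'top'),(cv2.imread('pics/side0.png'),'side'),(snapshot('side')[0],'side')):
    P8=top_z(c,8);V=im.astype(int);near=np.hypot(P8[...,0]-515,P8[...,1]-237)
    cork=(V[...,2]-V[...,0]>45)&(near<68)
    cork=cv2.morphologyEx(cork.astype(np.uint8),cv2.MORPH_OPEN,np.ones((3,3)))
    cs=max(cv2.findContours(cork,cv2.RETR_EXTERNAL,cv2.CHAIN_APPROX_NONE)[0],key=len)[:,0]
    e=P8[cs[:,1],cs[:,0],:2];e=e[np.hypot(*(e-[515,237]).T)>50]
    r=least_squares(lambda x:np.hypot(*(e-x[:2]).T)-x[2],[515,237,61],loss='soft_l1')
    red=(V[...,2]-V[...,1]>70)&(V[...,2]-V[...,0]>60)&(V[...,1]<90)&(near<62)&(near>25)
    q=P8[red][:,:2]
    for ctr in (r.x[:2],):
        d=q.mean(0)-ctr;print(c,len(e),r.x.round(1),'red',len(q),q.mean(0).round(1),np.degrees(np.arctan2(d[1],d[0]))%360, np.hypot(*d))
    if len(q)>4:
        u,s,vt=np.linalg.svd(q-q.mean(0));print('axis',np.degrees(np.arctan2(vt[0,1],vt[0,0]))%180)
for c in('top','side'):
  for t in('pad','mark','lamp_head'): print(c,t,[(np.round(r['point']).tolist(),round(r['conf'],2)) for r in models.mark_of(t,c)])
E
```

```text
t: 26.95
tcp_pos: [330.2, 109.5, 107.4]
eef_rot: [0.658, 1.513, 0.98]
wrist_force: [-0.6, 0.7, -2.4]
finger_gap: 59.9
top 122 [515.9 239.1  59.3] red 37 [475.1 222.2] 202.5295471355644 44.148063437798996
axis 22.56363527914533
top 113 [515.9 239.2  59.3] red 36 [474.7 222. ] 202.62486223085807 44.60320287196373
axis 22.201688698603192
side 51 [512.3 230.   56.7] red 3 [477.2 220.1] 195.72529352146748 36.50234796416212
side 47 [511.9 230.5  56.1] red 1 [477.2 220.1] 196.65299427902346 36.27916791656464
top pad [([331.0, 96.0, 2.0], 0.96), ([511.0, 237.0, -3.0], 0.81), ([594.0, -129.0, -2.0], 0.4)]
top mark [([468.0, 220.0, 11.0], 0.75), ([608.0, 396.0, 7.0], 0.6)]
top lamp_head [([517.0, 240.0, 150.0], 0.59), ([616.0, -279.0, 0.0], 0.42)]
side pad [([327.0, 96.0, 1.0], 0.8), ([675.0, 400.0, 1.0], 0.6)]
side mark [([264.0, 68.0, 9.0], 0.9), ([465.0, 219.0, 6.0], 0.73), ([604.0, 389.0, 10.0], 0.73), ([518.0, 241.0, -2.0], 0.66), ([534.0, -230.0, -2.0], 0.23)]
side lamp_head [([517.0, 243.0, 156.0], 0.97), ([598.0, -133.0, -2.0], 0.37)]
```

```bash
python3 -m handwheel '[[[0,0,-5,2,0,0,1],[0,0,-10,4,0,0,1],[0,0,-15,6,0.1,0,1],[0,0,-20,8,0.2,-1,1],[0,0,-25,10,0.3,-2,1],[0,0,-30,12,0.5,-3,1],[0,0,-35,13.4,0.5,-3.7,1],[0,0,-35,13.4,0.5,-3.7,1],[0,0,-35,13.4,0.5,-3.7,1],[0,0,-35,13.4,0.5,-3.7,1]]]'
python3 - <<'E'
from gen import *
from h import snapshot,cv2
s=state();M=R.from_rotvec(s['eef_rot']).as_matrix();Rt=pose(67.5,30.2,-1)
print(s['tcp_pos'],M[:,0],np.degrees(np.arctan2(M[1,0],M[0,0])),'fix',np.degrees(R.from_matrix(Rt@M.T).as_rotvec()),s['finger_gap'],s['joint_positions'])
print('shift',([515.5,238.5,68]+18.8*Rt[:,0]-s['tcp_pos'])/10)
i2,_=snapshot('side');im,_=snapshot('top')
cv2.imwrite('pics/c7.png',np.hstack([cv2.resize(im[130:290,220:380],(400,400),interpolation=3),cv2.resize(i2[110:270,220:380],(400,400),interpolation=3)]))
E
```

```text
t: 28.35
tcp_pos: [463.7, 114.4, 70.1]
eef_rot: [1.043, 1.197, 0.512]
wrist_force: [1.3, 0.0, -1.6]
finger_gap: 59.9
[463.65564984 114.44630108  70.06505944] [ 0.33150851  0.79792852 -0.50340063] 67.43900074629704 fix [ 0.16061697  0.32131044 -0.14766034] 59.854120340140085 [-0.7124297   0.51232896  2.31421688  1.10413826  1.16500886 -1.25201973]
shift [ 5.80623307 13.9065232  -1.15218344]
```

View pics/c7.png

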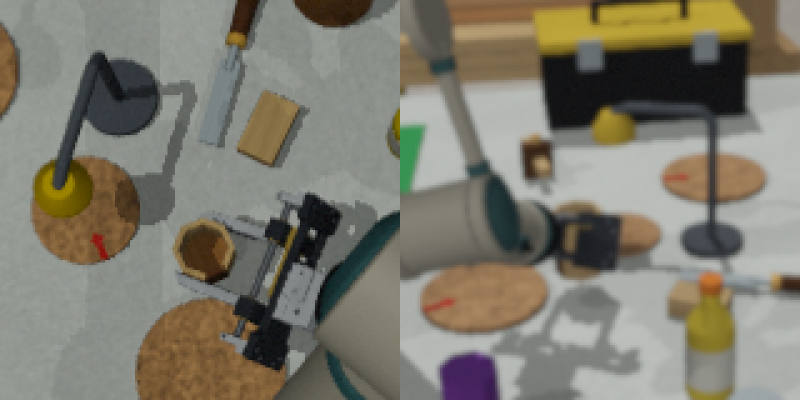

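```bash
python3 -m handwheel '[[[0.1,0.2,0,1.2,2.8,0,1],[0.1,0.2,0,2.4,5.6,-0.3,1],[0.1,0.2,0,3.5,8.4,-0.6,1],[0.1,0.2,0,4.6,11,-0.9,1],[0.1,0.2,0,5.4,13,-1.1,1],[0.1,0.2,0,5.8,13.9,-1.2,1],[0.1,0.2,0,5.8,13.9,-1.2,1],[0.1,0.2,0,5.8,13.9,-1.2,1],[0.1,0.2,0,5.8,13.9,-1.2,1]]]'
python3 - <<'E'
from gen import *
s=state();M=R.from_rotvec(s['eef_rot']).as_matrix();Rt=pose(67.5,30.2,-1)
print(np.degrees(np.arctan2(M[1,0],M[0,0])),'fix',np.degrees(R.from_matrix(Rt@M.T).as_rotvec()))
print('shift to pad contact (8mm)',([515.5,238.5,54]+18.8*Rt[:,0]-s['tcp_pos'])/10,s['wrist_force'])
E
```

```text
t: 29.35
tcp_pos: [521.7, 252.9, 58.0]
eef_rot: [1.047, 1.199, 0.51]
wrist_force: [0.3, -0.1, -2.5]
finger_gap: 59.9
67.44618457786225 fix [ 0.05495801  0.08788974 -0.00570958]
shift to pad contact (8mm) [ 0.00445826  0.06574186 -1.34688551] [ 0.32920488 -0.11885263 -2.45492202]
```

```bash
python3 -m handwheel '[[[0,0,0,0,0.05,-0.4,1],[0,0,0,0,0.05,-0.7,1],[0,0,0,0,0.05,-0.9,1],[0,0,0,0,0.05,-1,1],[0,0,0,0,0.05,-1,1]]]'; python3 -m handwheel '[[[0,0,0,0,0,-0.05,1],[0,0,0,0,0,-0.1,1],[0,0,0,0,0,-0.1,1]]]'
```

```text
t: 29.85
tcp_pos: [521.4, 254.2, 47.8]
eef_rot: [1.048, 1.2, 0.511]
wrist_force: [-0.1, -0.4, -1.3]
finger_gap: 60.2
t: 30.15
tcp_pos: [521.4, 254.4, 47.0]
eef_rot: [1.047, 1.2, 0.511]
wrist_force: [0.2, 0.1, -0.9]
finger_gap: 59.9
```

```bash
python3 -m handwheel '[[[0,0,0,0,0,-0.05,1],[0,0,0,0,0,-0.1,1],[0,0,0,0,0,-0.1,1]]]'; python3 -m handwheel '[[[0,0,0,0,0,-0.05,1],[0,0,0,0,0,-0.1,1],[0,0,0,0,0,-0.1,1]]]'
```

```text
t: 30.45
tcp_pos: [521.4, 254.3, 46.0]
eef_rot: [1.047, 1.2, 0.511]
wrist_force: [-0.0, 0.1, -1.3]
finger_gap: 60.2
t: 30.75
tcp_pos: [521.4, 254.3, 44.9]
eef_rot: [1.047, 1.2, 0.511]
wrist_force: [-0.2, -0.0, -1.3]
finger_gap: 60.0
```

```bash
python3 -m handwheel '[[[0,0,0,0,-0.03,-0.05,1],[0,0,0,0,-0.03,-0.1,1],[0,0,0,0,-0.03,-0.1,1]]]'; python3 -m handwheel '[[[0,0,0,0,0,-0.05,1],[0,0,0,0,0,-0.05,1],[0,0,0,0,0,-0.05,1]]]'
```

```text
t: 31.05
tcp_pos: [521.5, 254.1, 44.4]
eef_rot: [1.048, 1.199, 0.512]
wrist_force: [-0.4, -0.2, 1.6]
finger_gap: 60.2
t: 31.35
tcp_pos: [521.5, 254.3, 44.4]
eef_rot: [1.048, 1.198, 0.513]
wrist_force: [-2.6, -2.1, 4.7]
finger_gap: 60.0
```

```bash
python3 -m handwheel '[[[0,0,0,0,0,0,0],[0,0,0,0,0,0,0],[0,0,0,0,0,0,0],[0,0,0,0,0,0,0],[0,0,0,-0.5,-1.2,0.5,0],[0,0,0,-1.3,-3.2,1.5,0],[0,0,0,-2.5,-6,2.5,0],[0,0,0,-4,-9.6,4,0],[0,0,0,-5.5,-13.2,6,0],[0,0,0,-7,-17,9,0],[0,0,0,-8,-20,12,0],[0,0,0,-9,-23,15,0],[0,0,0,-9,-23,15,0]]]'
python3 - <<'E'
from h import *
im,d=snapshot('top');i2,d2=snapshot('side');w=cloud('top',d);P=top_z('top',93)
m=(abs(w[...,2]-93)<7)&(np.hypot(P[...,0]-515,P[...,1]-238)<45);print(m.sum(),P[m].mean(0))
for c in('top','side'):
  for t in('cup','stave','lamp_head'): print(c,t,[(np.round(r['point']).tolist(),round(r['conf'],2)) for r in models.mark_of(t,c)])
for n,u in proj and {'sideproj':proj('side',[[515.5,238.5,8],[515.5,238.5,93],[487.8,227,50]]),'top':proj('top',[[515.5,238.5,93],[487.8,227,50]])}.items(): print(n,u.round(0).tolist())
cv2.imwrite('pics/c8.png',np.hstack([cv2.resize(im[170:250,210:300],(400,400),interpolation=3),cv2.resize(i2[130:230,250:350],(400,400),interpolation=3)]))
T0=cv2.imread('pics/top0.png');df=cv2.absdiff(T0,im).max(-1);print(state()['t'])
E
```

```text
t: 32.65
tcp_pos: [433.1, 19.5, 195.3]
eef_rot: [1.042, 1.193, 0.506]
wrist_force: [0.8, -0.3, -0.4]
finger_gap: 94.2
89 [504.07675477 226.6332442   93.        ]
top cup [([333.0, -170.0, 87.0], 0.58), ([518.0, 239.0, 9.0], 0.54)]
top stave [([489.0, 226.0, 49.0], 0.52), ([326.0, -145.0, 42.0], 0.46)]
top lamp_head [([517.0, 234.0, 152.0], 0.78)]
side cup [([341.0, -278.0, 83.0], 0.97), ([518.0, 239.0, 11.0], 0.6), ([334.0, -174.0, 83.0], 0.57)]
side stave [([326.0, -144.0, 40.0], 0.77), ([489.0, 229.0, 49.0], 0.59), ([368.0, -265.0, 41.0], 0.56)]
side lamp_head []
sideproj [[307.0, 202.0], [307.0, 180.0], [299.0, 193.0]]
top [[249.0, 209.0], [256.0, 222.0]]
33.05
```

View pics/c8.png

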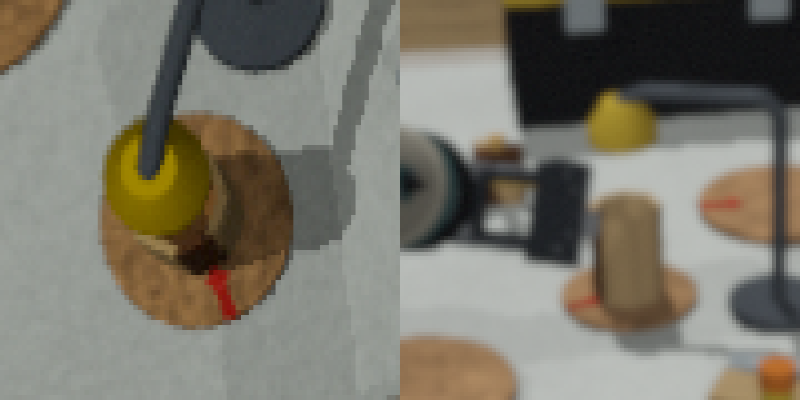

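```bash
python3 -c "
from cell import env,state
print(env.job_done(),state()['t'])"
```

```text
the job is handed in; nothing more can be done
the job is handed in; nothing more can be done
```

The cup now stands mouth-up on the small cork pad under the lamp, its walnut stave facing along the red pointer. I handed the job in at about 33 s; the limit is 67 s.

**How it was done:**
1. I lifted the cup from above and set it on the big cork pad near the robot.
2. I regripped it with the tool horizontal, rolled it 180°, and set it down mouth-up.
3. I regripped it with the tool pitched 30° down, carried it in under the lamp head, lowered it to a light contact (about 5 N), let go and backed out.

**Last checks:**
- **Position:** the networks put the cup at (518, 239) in both cameras. My fit of the pad's centre is (515.5, 238.5), and the release pose implies (515.3, 239.2).
- **Stave:** the networks saw it at (489, 226) from the top and (489, 229) from the side. That is about 204° and 199° as seen from the cup, against a pointer at 202.5°. The jaw angle at release gives 202.4°.
- **Picture:** the last one shows the cup upright with the stave above the pointer and the lamp in place.

**What disagreed or went unchecked:**
- My side-camera fit of the pad was about 8 mm off, so I did not use it. It rested on few edge and pointer pixels.
- The depth-based centre of the cup was not usable in the last top view, because the lamp head hides the cup.
- My first arm model was about 70 mm off once the tool was horizontal. I refitted it before gripping, and nothing showed a collision.
- The first set-down, on the big pad, pressed with 35 N before I let go.
- I did not measure the bystanders again at the end. No force reading suggested that anything was touched.

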